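Clamp a bottle in the labelling fixture

ROBOT

A 6-joint arm with a two-finger parallel gripper is mounted at the origin on a cart in front of the work surface, level with it; the furniture and walls round the work are solid. World frame = base frame: x ahead of the robot, y to its left, z up, the work surface at z = 0. Lengths are in mm, angles in rad, forces in N, time in s.
With the tool pointing down it reaches from about 300 to 850 mm from the base axis. Payload 4.2 kg.
Tool frame: the origin (TCP) lies on the centre line of the jaws, within the pads' length; the fingertips stand 25 mm ahead of it and the grasp point (between the pads) lies 6 mm ahead of it (bot.tcp_to_tips is the distance from the TCP to the fingertips, in mm); z points along the fingers, y is the direction in which the jaws open and shut (so a half turn about z gives the same grasp; the last joint's range is limited). The gripper opens to 91 mm and grips with 3 to 60 N. Pads are 32 mm wide; open, the fingers measure 118 mm over their backs; the gripper's body (76 mm by 178 mm) begins 60 mm behind the grasp point.
Start: joints at [1.161, 0.32, 1.565, -0, 1.257, -0.02], TCP at [218.505, 531.88, 238.976] pointing down, gripper open.
Joint ranges: [-3.11, 3.11], [-0.84, 2.01], [0.21, 2.61], [-1.34, 4.49], [0.05, 2.63], [-2.56, 2.56]. Speed limits (rad/s): [2.57, 2.57, 3.14, 3.14, 3.14, 3.14].

INTERFACE

Orientations are given as a unit quaternion [w, x, y, z].
In Python, from plant import bot, cams, ticket gives the robot as it stands.
- The arm moves only by the tool servo_tool, never from a script. Its argument "targets" is a list that holds one entry, the list of rows, each a list of 7 numbers: the finger opening in cm, from 0 to 9.12, then the shift along the world's x, y, z in cm, then the turn, a rotation vector about the world's x, y, z in degrees. A call has 1 to 8 rows; each row shifts and turns the pose as measured when the row begins; what a row does not reach is not made up. A row lasts 1/12 s, in which the tool goes at most 41.7 mm and 7.16 degrees, less where a joint would pass 70% of its speed; a pose out of reach is approached as far as the arm can. A call with a gripper value outside its range is refused whole. The fingers move at their own pace and stop on an object; "force" is the grip in N (left out, the last holds). Time passes only in rows, so rows that do not move let the fingers close. It gives the time, the measured TCP pose, the force and the opening at its end, in the units of the state.
- bot.get_obs(): the state, without advancing time (a new reading comes with each control period).
- cams.snapshot(name): name is "scene" or "top"; returns the picture (480x640x3 uint8, blue, green, red); there is no depth.
- cams.camera_params(name): a dict with "fovy" (degrees; the focal length in pixels is half the picture's height over the tangent of half this angle, whatever the lens; pixels are square), "cx", "cy" (the principal point, pixels), "rvec" (rotation vector, rad) and "tvec" (3), from world to camera coordinates, as OpenCV has them. Camera axes: x right, y down, z forward; pixel columns grow to the right and rows downward; lengths in mm; the calibration is good to about 2 mm. A picture is of the moment at which its call begins. camera_params takes no time and is no camera call.
- ticket.job_done(): hands the job in, once; it reports no verdict.
The state is a dict: "t": time; "qpos": joint angles; "qd": joint speeds; "joint_efforts": joint torques, N m; "tool_pos": TCP position; "tool_rot": TCP orientation; "wrist_force": force on the tool from outside, world axes, zero at the start; "moment": the same for the moment, N m; "opening": finger opening in mm.
Only numpy, scipy, OpenCV 4.12 (cv2) and the standard library are available. Lean on these libraries where they do the work, as an engineer would, in place of code of your own. Each camera call takes 0.05 s, during which the arm holds its last target.

TASK

The black bottle lying on the wooden rest has to be clamped in the grey fixture for labelling. Lift the sprung clamp bar by its blue wing and swing it aside, lay the bottle in the white saddles with its base towards the post and slide it along them until the base presses firmly into the black rubber buffer, then swing the bar back and let it down gently between its guide lugs onto the bottle. Do not ram the buffer, do not let the bar snap down on the bottle, and leave everything else on the table where it is.

Things in the scene. Friction and masses are not known exactly. Their poses are not given: they have to be found in the camera images.
- fixture: Grey fixed clamping fixture, base plate 235 x 84 x 12 mm (x from -32 to 203 mm). Origin at table height on the axis of its upright post; +x runs from the post along the two saddles, +z up. All x, y, z named for its parts are in this frame.
- saddles (a point): Point on the line where the bottle's axis will lie (x = 124, y = 0, z = 56 mm in the fixture's frame; axes as the fixture's), midway between two 45-degree white vee saddles at x = 78 to 94 and 152 to 172 mm. They reach no higher than 12 mm below this line and 28 mm to either side: keep fingertips above that, or between the saddles. The laid bottle's top is at z = 81 mm.
- lugs (a point): Point between the tops of two upright dark guide lugs of the fixture (x = 34, y = 0, z = 89 mm; axes as the fixture's). The lugs are 12 mm long in x, 22 mm apart inside. The bar lies between them when down and cannot turn until it is lifted by more than 14 mm; lift by about 20 mm to swing it.
- stop_block: Dark steel block between post and saddles, 18 x 22 x 58 mm, origin under its centre. It carries a spindle with a round black rubber buffer, 22 mm across, centred on the bottle's axis. The buffer's free face is set anywhere at x = 50 to 70 mm: not reported, find it by feel. It yields 6 mm at 3 N per mm and is then hard. Forces on the buffer count as on this block.
- clamp_bar: Aluminium bar, 16 mm wide, 12 thick, reaching 98 mm from the post, with the blue wing. Origin on the post axis at the bar's underside (z = 75 mm when down); x along the bar towards its free end. Under it, 76 to 96 mm out, a rubber pad, 20 mm wide, face 4 mm below the bar's underside; on the laid bottle it stops at lift 7 to 9 mm (the rubber gives).
- wing (a point): Centre of the blue upright wing on the post axis, to be gripped from above: 14 mm thick (along y), 48 mm long (along x, as the bar), its top 19 mm above this point, its underside 27 mm below. Axes as the bar's.
- lift (a joint): Height of the bar above its lowest position, m, 0 to 0.028. A spring pulls it down: with the weight of the bar about 8 N at 0 and 10.5 N at the top, friction 0.6 N.
- swing (a joint): Turn of the bar about the post, rad, 0 = over the saddles, grows anticlockwise seen from above, up to 1.3. It stays where it is left (friction 0.04 N m). Between the lugs it has about 0.1 rad of play either way.
- rest: Plywood lay-down rest, fixed, base 130 x 70 x 8 mm, origin under its centre; the bottle lies along its x axis in two vees, axis 46 mm up. Vees are at x = -57 to -43 and 39 to 53 mm and reach no higher than 12 mm below the bottle's axis.
- bottle: Dark round bottle with cream label and black over-cap, 50 mm diameter, 177 mm long, about 0.26 kg. Origin at the centre of its base, z along its axis towards the cap; the body is cylindrical from 0 to 126 mm, balance point about 88 mm from the base. Grip it across the body from above, somewhat above its axis.
- label_roll: White label roll, 88 mm across, 51 high; origin under its centre. Leave it.
- pump_bottle: Dark standing pump bottle, 50 mm across, 160 high; origin under its centre. Leave it.
- glue_stick: Blue glue stick standing, 28 mm across, 98 high; origin under its centre. Leave it.
- ink_tin: Flat red tin, 68 x 106 x 19 mm; origin under its centre. Leave it.
- pot: Small cream pot, 63 mm across, 34 high; origin under its centre. Leave it.

How it is judged (in metres and radians):
On the way, in this order (a step that is already met when the one before it is completed fails the run):
1. the bar is swung aside by more than 0.9 rad (value of joint swing above 0.9 rad), for 0.2 s.
2. with the bar aside, the bottle lies in the saddles, base towards the post, and presses on the buffer with more than 3 N (value of joint swing above 0.8 rad and contact force between bottle and stop_block above 3 N and y of bottle in the frame of fixture between -0.005 and 0.005 m and z of bottle in the frame of fixture between 0.051 and 0.061 m and x of bottle in the frame of fixture below 0.079 m and angle between the z axis of bottle and the x axis of fixture, either way round below 0.08 rad), for 0.2 s.
At the end, for the whole second after the job is handed in: Bottle at rest in both saddles (axis within 4 mm and 0.05 rad of their line), base towards the post and pressing on the buffer (over 0.3 N); bar down between its lugs (swing within 0.15 rad of 0, lift 6 to 13.5 mm), its pad pressing on the bottle (over 3 N) (value of joint swing between -0.15 and 0.15 rad and value of joint lift between 0.006 and 0.0135 m and contact force between clamp_bar and bottle above 3 N and contact force between bottle and stop_block above 0.3 N and x of bottle in the frame of fixture below 0.074 m and y of bottle in the frame of fixture between -0.004 and 0.004 m and z of bottle in the frame of fixture between 0.052 and 0.06 m and angle between the z axis of bottle and the x axis of fixture, either way round below 0.05 rad and linear speed of bottle below 0.01 m/s and angular speed of bottle below 0.1 rad/s); the robot touches nothing.
It fails at once if the bottle is rammed into the buffer (over 15 N) (contact force between bottle and stop_block above 15 N).
It fails at once if the bar is forced onto the bottle (over 15 N), or snaps down over the saddles (faster than 0.4 m/s) (contact force between clamp_bar and bottle above 15 N or (value of joint swing below 0.3 rad and velocity of joint lift below -0.4 m/s)).
It fails at once if another thing on the table is moved by over 30 mm (distance of any of label_roll, pump_bottle, glue_stick, ink_tin, pot from where it was at the start of the episode above 0.03 m).
It also fails if it takes over 72 s, if anything falls off the work surface, if the arm or the gripper's body presses on something with over 40 N, if the wrist force passes 120 N, or if a joint passes its speed limit or range.

## Working session

There is one attempt and no reset: what is moved stays moved. The work goes in short steps, Python scripts to look and compute and a tool call to move; the robot and the scene stay as the last step left them, time stands still between calls to the robot, and variables do not carry over. Pictures are saved under pics/ and viewed, and the job is handed in when it is done.

Besides the shell and the picture viewer there is one more tool, called after "Request:" in YAML: its name, and indented under it one key for each argument. servo_tool: Moves the arm, as the interface text tells. Its arguments: {"type":"object","properties":{"targets":{"type":"array","items":{"type":"array","items":{"type":"array","items":{"type":"number"}}}},"force":{"type":"number"}},"required":["targets"]}

```bash
ls; mkdir -p pics; python3 - <<'E'
from plant import bot,cams
import cv2
for n in("scene","top"):
    cv2.imwrite(f"pics/{n}0.png",cams.snapshot(n)); print(n,cams.camera_params(n))
print(bot.get_obs(),bot.tcp_to_tips)
E
```

```text
pics
scene {'fovy': 57.91732929959906, 'cx': 315.66410687782746, 'cy': 243.73246580651522, 'rvec': array([ 2.08693278, -1.0783461 ,  0.50316913]), 'tvec': array([-380.54514294,  335.61165858,  638.83577002])}
top {'fovy': 51.806770341518835, 'cx': 320.5064938569697, 'cy': 238.4476209141244, 'rvec': array([ 2.10758775, -2.13346772,  0.16450974]), 'tvec': array([ -34.93386023,  574.8714401 , 1030.92397618])}
{'t': 0.1, 'qpos': array([ 1.16099459e+00,  3.20208598e-01,  1.56553881e+00,  7.06474176e-06,
        1.25744759e+00, -1.99680598e-02]), 'qd': array([-0.00191571, -0.00162279, -0.00289378, -0.00025525,  0.00045479,
       -0.00037444]), 'joint_efforts': array([ 6.01550964e-04, -4.13330948e+01, -2.32510561e+01,  7.30123487e-02,
        4.22025297e-02, -6.35229708e-05]), 'tool_pos': array([218.3317773 , 531.47928052, 238.22255241]), 'tool_rot': array([-1.74119435e-04,  1.93685960e-01,  9.81063253e-01, -7.82026289e-04]), 'wrist_force': array([ 0.08540705, -0.02225717, -0.65587837]), 'moment': array([-0.03855167,  0.03837528, -0.02210195]), 'opening': 91.1048234992446} 25.0
```

View pics/scene0.png

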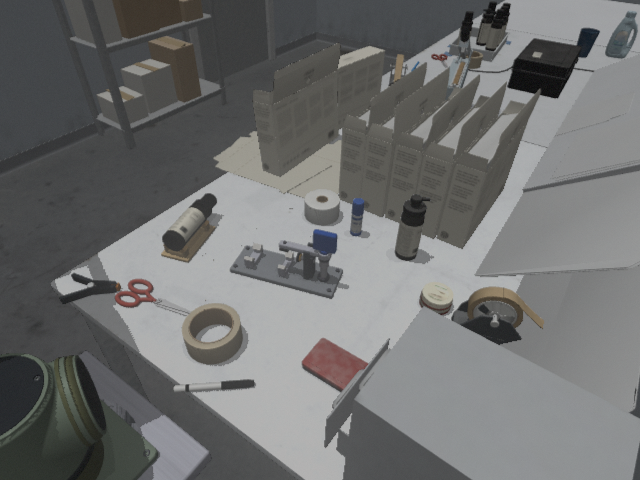

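View pics/top0.png

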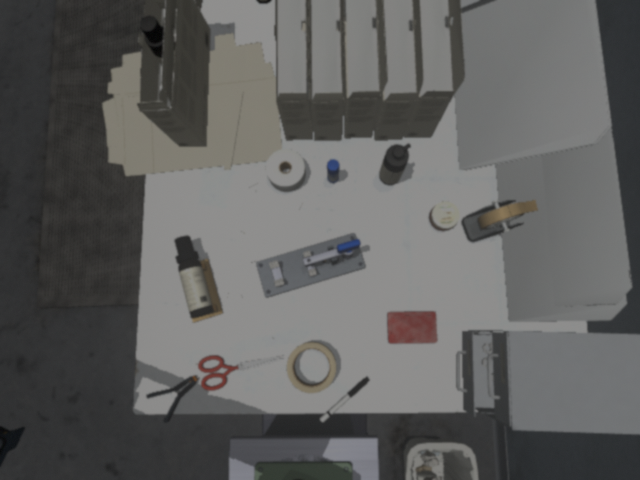

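```bash
cat > h.py <<'E'
import numpy as np,cv2
from plant import bot,cams
def P(n):
    p=cams.camera_params(n); f=240/np.tan(np.radians(p['fovy'])/2)
    K=np.array([[f,0,p['cx']],[0,f,p['cy']],[0,0,1.]]); return K,p['rvec'],p['tvec']
def ray(n,u,v):
    K,r,t=P(n); R=cv2.Rodrigues(r)[0]; d=R.T@np.linalg.inv(K)@[u,v,1]; return -R.T@t,d
def onz(n,u,v,z):
    o,d=ray(n,u,v); return o+d*(z-o[2])/d[2]
def pix(n,X):
    K,r,t=P(n); return cv2.projectPoints(np.array(X,float).reshape(-1,3),r,t,K,None)[0].reshape(-1,2)
def tri(u1,u2):
    o1,d1=ray('scene',*u1);o2,d2=ray('top',*u2)
    A=np.stack([d1,-d2],1);s=np.linalg.lstsq(A,o2-o1,rcond=None)[0]
    a=o1+d1*s[0];b=o2+d2*s[1];return (a+b)/2,np.linalg.norm(a-b)
E
python3 - <<'E'
from h import *
a=cv2.imread('pics/top0.png')
for nm,(x,y,w,h) in dict(fix=(250,225,130,80),bot=(165,225,70,105)).items():
    k=6 if nm=='fix' else 5
    cv2.imwrite(f'pics/top_{nm}.png',np.clip(cv2.resize(a[y:y+h,x:x+w],None,fx=k,fy=k,interpolation=2).astype(float)*1.6,0,255))
a=cv2.imread('pics/scene0.png')
for nm,(x,y,w,h) in dict(fix=(220,215,130,90),bot=(150,185,80,85)).items():
    cv2.imwrite(f'pics/sc_{nm}.png',np.clip(cv2.resize(a[y:y+h,x:x+w],None,fx=6,fy=6,interpolation=2).astype(float)*1.6,0,255))
print(ray('top',0,0)[0],ray('scene',0,0)[0])
E
```

```text
[ 385.95920165  -62.68992793 1114.27431968] [   3.07109049 -450.77074434  679.96855567][ WARN:0@0.504] global loadsave.cpp:1063 imwrite_ Unsupported depth image for selected encoder is fallbacked to CV_8U.
```

View pics/top_fix.png

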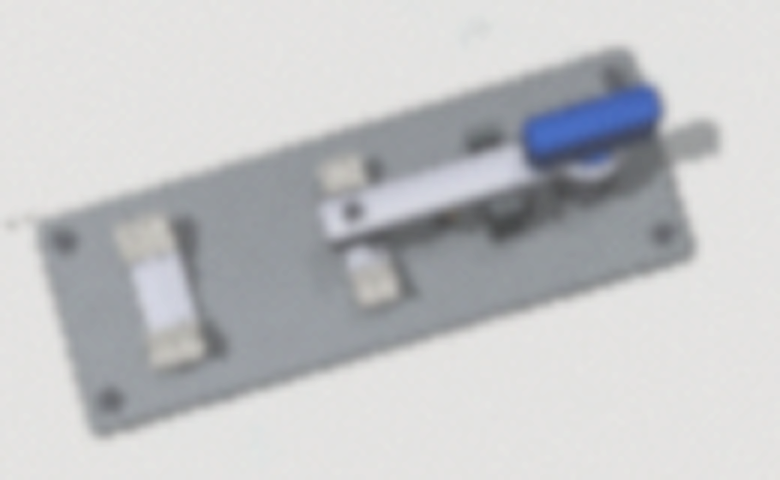

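View pics/top_bot.png

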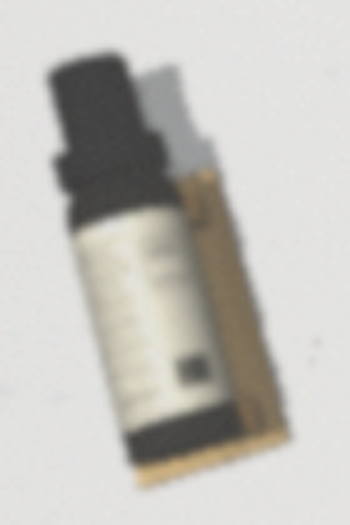

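View pics/sc_fix.png

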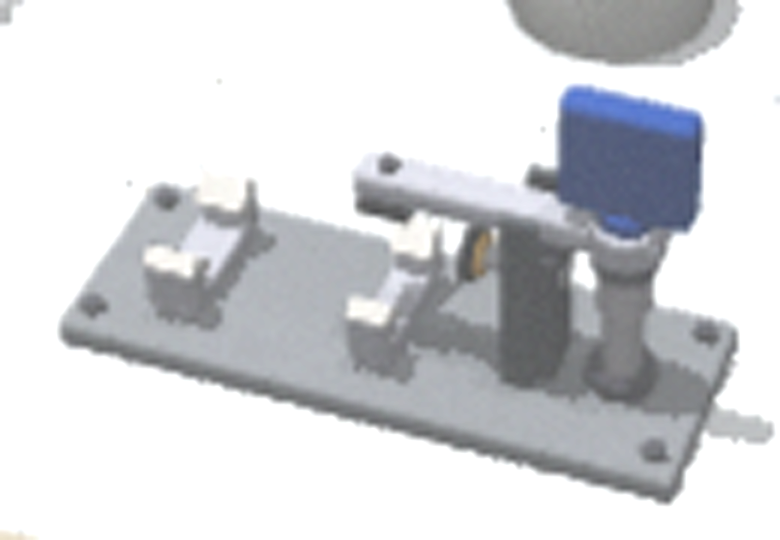

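View pics/sc_bot.png

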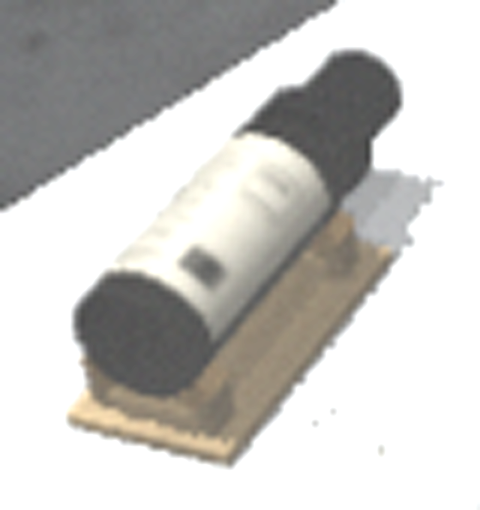

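```bash
python3 - <<'E'
from h import *
C=np.array([[40,222],[95,437],[630,47],[693,258]])/6+[250,225]
c=np.array([onz('top',*q,12)[:2] for q in C]);print(c)
# x max corners: TL,BL ; x min: TR,BR
print('len',np.linalg.norm(c[0]-c[2]),np.linalg.norm(c[1]-c[3]),'wid',np.linalg.norm(c[0]-c[1]),np.linalg.norm(c[2]-c[3]))
ex=(c[0]+c[1]-c[2]-c[3])/2; a=np.arctan2(ex[1],ex[0]); e=ex/np.linalg.norm(ex)
o=c.mean(0)-e*(203-32)/2
print('yaw',a,np.degrees(a),'origin',o)
Cs=np.array([[62,330],[160,187],[668,497],[735,335]])/6+[220,215]
cs=np.array([onz('scene',*q,12)[:2] for q in Cs]);print(cs)
ex2=(cs[0]+cs[1]-cs[2]-cs[3])/2;e2=ex2/np.linalg.norm(ex2);print(np.degrees(np.arctan2(ex2[1],ex2[0])),np.linalg.norm(ex2),cs.mean(0)-e2*85.5)
# wing by blue mask
for n in('top','scene'):
    im=cv2.imread(f'pics/{n}0.png').astype(int); m=(im[...,0]-im[...,2]>50).astype('uint8')
    k,l,s,ct=cv2.connectedComponentsWithStats(m)
    for i in range(1,k):
        if s[i,4]>30: print(n,s[i],ct[i])
# bottle
B=np.array([[135,462],[240,425],[72,222],[180,205],[50,80],[125,60]])/5+[165,225]
for q in B: print(q,onz('top',*q,46))
S=np.array([[145,330]])/6+[150,185]
print('base',[onz('scene',*q,46) for q in S], )
E
```

```text
[[ 529.28732387  103.19657641]
 [ 448.7592987    81.77227031]
 [ 592.96012699 -119.53677605]
 [ 512.57369464 -141.19924587]]
len 231.6557190219324 231.9236386341235 wid 83.32924894487573 83.2540756104422
yaw 1.8493924845392717 105.96238402731362 origin [ 544.4081417  -101.14512335]
[[ 448.04004582   74.94114135]
 [ 526.76453157   98.20259729]
 [ 509.22856248 -146.92079649]
 [ 588.20741965 -123.85677415]]
105.44259155621175 230.27407054238597 [ 540.82645717 -106.8217142 ]
top [328 160  10  10  79] [332.55696203 164.89873418]
top [338 240  21  10 107] [348.12149533 244.63551402]
scene [353 199  11   5  45] [358.2        200.88888889]
scene [314 230  22   8  84] [324.73809524 233.17857143]
[192.  317.4] [406.86897492 235.87075729  46.        ]
[213. 310.] [422.10894097 191.0012388   46.        ]
[179.4 269.4] [510.79181566 267.20448015  46.        ]
[201. 266.] [517.65453669 219.99403058  46.        ]
[175. 241.] [573.92911491 279.47979941  46.        ]
[190. 237.] [582.43527396 246.49048304  46.        ]
base [array([421.73513409, 213.48760335,  46.        ])]
```

```bash
python3 - <<'E'
from h import *
e=np.array([np.cos(1.8455),np.sin(1.8455)]);n=np.array([-e[1],e[0]])
for nm in('top','scene'):
    im=cv2.imread(f'pics/{nm}0.png'); h=cv2.cvtColor(im,cv2.COLOR_BGR2HSV)
    m=cv2.inRange(h,(105,110,30),(130,255,255)); k,l,s,ct=cv2.connectedComponentsWithStats(m)
    for i in range(1,k):
        if s[i,4]>60:
            cn=cv2.findContours((l==i).astype('uint8'),0,2)[0][0]
            print(nm,s[i],ct[i],cv2.minAreaRect(cn),cv2.boxPoints(cv2.minAreaRect(cn)).round(1).tolist())
# wing top edge corners: scene and top
# scene crop: top face corners (570,88) left-back?,(702,112)
t=lambda a,o:np.array(a)/6+o
so,to=[220,215],[250,225]
# top-face ends: saddle end & post-far end, centre line
# scene top face: quad (575,87),(562,108),(702,112)/(692,130)
L=t([567,99],so);R=t([699,121],so)
for z in(125,130,132,135,140):
    print(z,onz('scene',*L,z)[:2],onz('scene',*R,z)[:2],onz('top',*t([528,140],to),z)[:2],onz('top',*t([658,102],to),z)[:2])
print('tri',tri(L,t([528,137],to)),tri(R,t([658,105],to)))
# bar tip at z=87 top corners
print('bar end top view z87', onz('top',*t([325,220],to),87),'scene',onz('scene',*t([367,165],so),87))
print('bar hole', onz('top',*t([353,211],to),87),onz('scene',*t([388,163],so),87), tri(t([388,163],so),t([353,211],to)))
print('holes plate'); 
for a,b in [((62,242),(165,198)),((110,402),(93,305)),((663,234),(653,450))]:
    print(onz('top',*t(a,to),12),onz('scene',*t(b,so),12),tri(t(b,so),t(a,to)))
E
```

```text
top [328 160  10  11  91] [332.53846154 165.32967033] ((332.5, 165.0), (10.0, 9.0), 90.0) [[328.0, 160.0], [337.0, 160.0], [337.0, 170.0], [328.0, 170.0]]
top [338 240  21  11 135] [348.01481481 244.85925926] ((348.1081237792969, 244.85134887695312), (6.396368026733398, 21.76235580444336), 72.89727020263672) [[336.79998779296875, 245.0], [357.6000061035156, 238.60000610351562], [359.3999938964844, 244.6999969482422], [338.6000061035156, 251.10000610351562]]
scene [314 230  23   8  88] [324.75       233.42045455] ((324.9058837890625, 233.42352294921875), (22.34383773803711, 3.9047486782073975), 12.52880859375) [[313.6000061035156, 232.89999389648438], [314.3999938964844, 229.10000610351562], [336.20001220703125, 233.89999389648438], [335.3999938964844, 237.8000030517578]]
125 [550.09457542 -74.56849649] [ 566.38837303 -116.28295068] [540.30733254 -78.6203924 ] [ 552.69834449 -122.73180357]
130 [545.16615669 -77.95789796] [ 561.31315501 -119.29652496] [539.5272247  -78.53987649] [ 551.85560987 -122.42833933]
132 [543.1947892  -79.31365855] [ 559.2830678  -120.50195468] [539.21518157 -7
[... 552 characters left out ...]
7.        ]
bar hole [521.97325453 -17.71648913  87.        ] [523.18959884 -18.61543921  87.        ] (array([522.44944111, -18.26941436,  87.23012964]), np.float64(1.4826281840701256))
holes plate
[521.62508985  94.83051745  12.        ] [523.15905528  92.44376101  12.        ] (array([522.6918826 ,  93.95484918,  11.34698496]), np.float64(2.765271303615984))
[461.62084471  76.30429696  12.        ] [464.08007269  74.7198334   12.        ] (array([462.61860993,  75.23088886,  12.65393283]), np.float64(2.8749330735323))
[ 521.72313527 -130.24914266   12.        ] [ 524.1515291  -130.84975915   12.        ] (array([ 522.1666324 , -130.92047415,   13.61628296]), np.float64(1.990711972625864))
```

Request:
servo_tool:
  targets:
    - [[9,1.9,-3.7,0,0,0,-6.5],[9,1.9,-3.7,0,0,0,-6.5],[9,1.9,-3.7,0,0,0,-6.5],[9,1.9,-3.7,0,0,0,-6.5],[9,1.9,-3.7,0,0,0,-6.5],[9,1.9,-3.7,0,0,0,-6.5],[9,1.9,-3.7,0,0,0,-6.5],[9,1.9,-3.7,0,0,0,-6.5]]
  force: 40

```text
t: 0.77
tool_pos: [365.8, 236.0, 233.8]
tool_rot: [-0.002, 0.615, 0.788, -0.002]
wrist_force: [1.1, 0.4, -0.5]
opening: 90.2
```

Request:
servo_tool:
  targets:
    - [[9,1.9,-3.6,0,0,0,0],[9,1.9,-3.6,0,0,0,0],[9,1.9,-3.6,0,0,0,0],[9,1.9,-3.6,0,0,0,0],[9,1.9,-3.6,0,0,0,0],[9,1.9,-3.6,0,0,0,0],[9,1.9,-3.6,0,0,0,0],[9,1.9,-3.6,0,0,0,0]]

```text
t: 1.43
tool_pos: [516.0, -61.8, 232.6]
tool_rot: [-0.003, 0.617, 0.787, -0.002]
wrist_force: [0.6, 0.8, -0.3]
opening: 90.0
```

Request:
servo_tool:
  targets:
    - [[9,1.5,-2.4,0,0,0,0],[9,0,0,0,0,0,0],[9,0,0,0,0,0,0]]

```text
t: 1.68
tool_pos: [534.0, -94.8, 230.6]
tool_rot: [-0.002, 0.621, 0.784, -0.003]
wrist_force: [-0.7, 0.3, 0.5]
opening: 89.8
```

Request:
servo_tool:
  targets:
    - [[9,0.6,-0.3,-2.5,0,0,2.8],[9,0.6,-0.3,-2.5,0,0,0],[9,0,0,-1,0,0,0],[9,0,0,0,0,0,0]]

```text
t: 2.02
tool_pos: [545.1, -98.7, 168.9]
tool_rot: [-0.002, 0.6, 0.8, -0.002]
wrist_force: [0.4, 0.4, -0.7]
opening: 90.0
```

```bash
python3 - <<'E'
from h import *
o=bot.get_obs();p=o['tool_pos'];print(p,o['tool_rot'],o['qpos'])
for n in('top','scene'):
    a=cams.snapshot(n);u=pix(n,[p])[0].astype(int);print(u)
    x,y=max(u[0]-70,0),max(u[1]-60,0)
    cv2.imwrite(f'pics/{n}1.png',cv2.resize(a[y:y+120,x:x+140],None,fx=5,fy=5,interpolation=2))
E
```

```text
[545.10047435 -98.6547555  168.91739448] [-0.00230036  0.60026007  0.79979812 -0.00234991] [-0.19854005  0.34359192  1.71566406 -0.00255085  1.08851443 -0.48048572]
[348 242]
[323 219]
```

View pics/scene1.png

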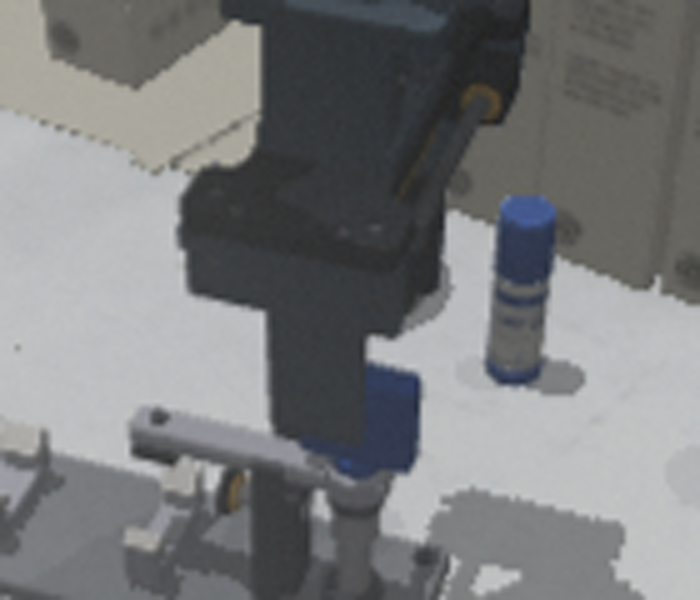

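View pics/top1.png

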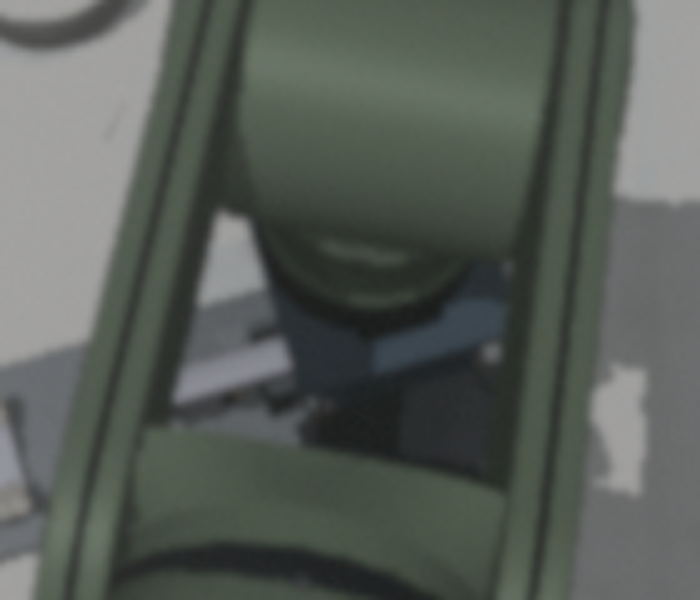

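Request:
servo_tool:
  targets:
    - [[9,0,-0.2,-2.5,0,0,0],[6,0,0,-2.0,0,0,0],[4,0,0,0,0,0,0],[3,0,0,0,0,0,0]]

```text
t: 2.45
tool_pos: [548.7, -98.9, 130.9]
tool_rot: [0.004, 0.599, 0.801, 0.001]
wrist_force: [0.9, -0.5, 0.8]
opening: 72.8
```

Request:
servo_tool:
  targets:
    - [[4,-0.3,-0.2,-0.8,0,0,0],[4,0,0,0,0,0,0],[4,0,0,0,0,0,0],[4,0,0,0,0,0,0]]

```text
t: 2.78
tool_pos: [547.5, -100.7, 127.1]
tool_rot: [0.008, 0.598, 0.801, 0.003]
wrist_force: [1.0, 0.2, 0.1]
opening: 46.4
```

```bash
cat > d.py <<'E'
import sys
from h import *
from scipy.spatial.transform import Rotation as R
x,y,z,a=map(float,sys.argv[1:5])  # target, jaw angle deg
o=bot.get_obs(); th=np.radians((a+90)/2)
q=o['tool_rot'];rc=R.from_quat([q[1],q[2],q[3],q[0]]);rt=R.from_quat([np.cos(th),np.sin(th),0,0])
print('t',round(o['t'],2),'dpos cm',((np.array([x,y,z])-o['tool_pos'])/10).round(2),'drot deg',np.degrees((rt*rc.inv()).as_rotvec()).round(1),'F',o['wrist_force'].round(2),'op',round(o['opening'],1),'q6',o['qpos'][5].round(2))
E
python3 d.py 545.5 -101.5 121 16
```

```text
t 2.78 dpos cm [-0.2  -0.08 -0.61] drot deg [ 0.3  0.9 -0.5] F [0.96 0.2  0.09] op 46.4 q6 -0.49
```

Request:
servo_tool:
  targets:
    - [[3,-0.2,-0.1,-0.6,0.3,0.9,-0.5],[0,0,0,0,0,0,0],[0,0,0,0,0,0,0],[0,0,0,0,0,0,0],[0,0,0,0,0,0,0],[0,0,0,0,0,0,0]]

```text
t: 3.28
tool_pos: [545.8, -102.3, 122.1]
tool_rot: [-0.0, 0.602, 0.798, -0.0]
wrist_force: [1.3, 0.7, 0.1]
opening: 13.8
```

```bash
python3 d.py 545.5 -101.5 121 16
```

```text
t 3.28 dpos cm [-0.03  0.08 -0.11] drot deg [ 0.  -0.   0.1] F [1.26 0.74 0.07] op 13.8 q6 -0.48
```

Request:
servo_tool:
  targets:
    - [[0,0,0,0.7,0,0,0],[0,0,0,0.7,0,0,0],[0,0,0,0.7,0,0,0],[0,0,0,0.2,0,0,0],[0,0,0,0,0,0,0]]

```text
t: 3.7
tool_pos: [545.8, -102.3, 143.1]
tool_rot: [-0.001, 0.602, 0.798, -0.001]
wrist_force: [1.9, -0.8, -9.3]
opening: 14.1
```

```bash
python3 d.py 545.5 -101.5 142 16
```

```text
t 3.7 dpos cm [-0.03  0.08 -0.11] drot deg [-0.  -0.1  0.1] F [ 1.87 -0.81 -9.29] op 14.1 q6 -0.48
```

Request:
servo_tool:
  targets:
    - [[0,0,0,0,0,0,6],[0,0,0,0,0,0,6],[0,0,0,0,0,0,6],[0,0,0,0,0,0,6]]

```text
t: 4.03
tool_pos: [546.6, -101.9, 142.5]
tool_rot: [-0.0, 0.416, 0.909, 0.0]
wrist_force: [3.3, 0.2, -9.3]
opening: 14.0
```

```bash
python3 d.py 545.8 -102.3 143 82
```

```text
t 4.03 dpos cm [-0.08 -0.04  0.05] drot deg [-0.  -0.1 41.2] F [ 3.31  0.22 -9.32] op 14.0 q6 -0.92
```

Swinging freely; continue.

Request:
servo_tool:
  targets:
    - [[0,-0.05,0,0.05,0,0,6.5],[0,0,0,0,0,0,6.5],[0,0,0,0,0,0,6.5],[0,0,0,0,0,0,6.5],[0,0,0,0,0,0,6.5],[0,0,0,0,0,0,5],[0,0,0,0,0,0,3],[0,0,0,0,0,0,0]]

```text
t: 4.7
tool_pos: [547.3, -100.5, 141.0]
tool_rot: [-0.0, 0.057, 0.998, 0.002]
wrist_force: [2.6, -0.1, -9.6]
opening: 13.7
```

```bash
python3 d.py 545.8 -102.3 143 82
```

```text
t 4.7 dpos cm [-0.15 -0.18  0.2 ] drot deg [-0.2 -0.  -1.4] F [ 2.62 -0.07 -9.58] op 13.7 q6 -1.66
```

Request:
servo_tool:
  targets:
    - [[0,0,0,-0.7,0,0,0],[0,0,0,-0.7,0,0,0],[0,0,0,-0.5,0,0,0],[0,0,0,0,0,0,0],[6,0,0,0,0,0,0],[6,0,0,0,0,0,0],[6,0,0,0,0,0,0],[9,0,0,1,0,0,0]]

```text
t: 5.37
tool_pos: [546.3, -100.3, 132.7]
tool_rot: [-0.001, 0.06, 0.998, 0.002]
wrist_force: [-0.5, 0.4, 0.1]
opening: 37.6
```

```bash
python3 d.py 545.8 -102.3 143 82
```

```text
t 5.37 dpos cm [-0.05 -0.2   1.03] drot deg [-0.3 -0.1 -1.1] F [-0.53  0.39  0.09] op 37.6 q6 -1.66
```

Request:
servo_tool:
  targets:
    - [[9,0,0,3,0,0,0],[9,0,0,3,0,0,0],[9,0,0,2,0,0,-5],[9,-0.3,2,0,0,0,-7],[9,-0.3,3,0,0,0,-7],[9,-0.3,3,0,0,0,-7],[9,-0.3,3,0,0,0,-7],[9,-0.3,3,0,0,0,-7]]

```text
t: 6.03
tool_pos: [532.8, 38.5, 227.1]
tool_rot: [0.007, 0.406, 0.914, 0.003]
wrist_force: [0.4, 0.7, 0.8]
opening: 89.5
```

Request:
servo_tool:
  targets:
    - [[9,-0.3,3,0,0,0,-7],[9,-0.3,3,0,0,0,-7],[9,-0.3,3,0,0,0,-7],[9,-0.3,3,0,0,0,-7],[9,-0.3,3,0,0,0,-7],[9,-0.3,3,0,0,0,-7],[9,-0.3,3,0,0,0,-7],[9,0,0,0,0,0,-7]]

```text
t: 6.7
tool_pos: [509.2, 261.6, 237.0]
tool_rot: [0.01, 0.791, 0.612, 0.004]
wrist_force: [0.5, -0.6, 0.1]
opening: 90.2
```

```bash
python3 d.py 501 239 140 -73.2;  python3 - <<'E'
from h import *
for n in('top','scene'):
    cv2.imwrite(f'pics/{n}2.png',cams.snapshot(n))
E
```

```text
t 6.7 dpos cm [-0.82 -2.26 -9.7 ] drot deg [  1.1   0.6 -58.6] F [ 0.48 -0.63  0.1 ] op 90.2 q6 0.72
```

View pics/scene2.png

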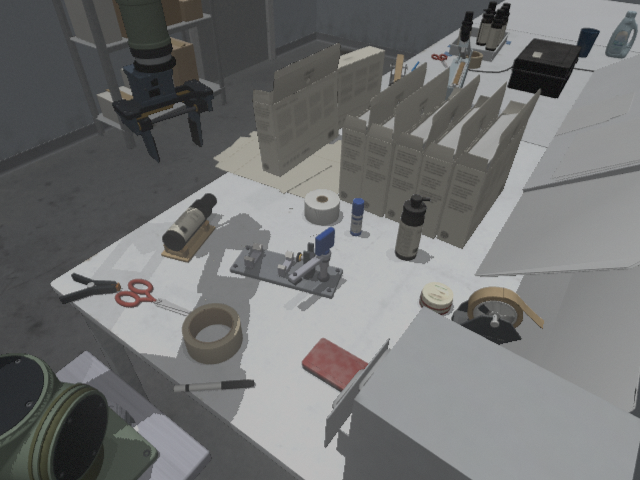

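Request:
servo_tool:
  targets:
    - [[9,-0.2,-0.4,-0.5,0.2,0.1,-7],[9,-0.2,-0.4,-0.5,0.2,0.1,-7],[9,-0.2,-0.4,-0.5,0.2,0.1,-7],[9,-0.2,-0.4,-0.5,0.2,0.1,-7],[9,0,-0.4,-0.5,0.2,0.1,-7],[9,0,-0.2,-1,0,0,-7],[9,0,0,-1,0,0,-7],[9,0,0,-1,0,0,-7]]

```text
t: 7.47
tool_pos: [503.0, 228.2, 187.6]
tool_rot: [0.004, 0.987, 0.163, 0.005]
wrist_force: [0.1, 0.0, -0.9]
opening: 89.8
```

```bash
python3 d.py 501 239 120 -73.2;  python3 - <<'E'
from h import *
for n in('top','scene'):
    a=cams.snapshot(n);a=a[170:340,120:330]
    cv2.imwrite(f'pics/{n}3.png',cv2.resize(a,None,fx=3.5,fy=3.5,interpolation=2))
E
```

```text
t 7.47 dpos cm [-0.2   1.08 -6.76] drot deg [ 0.4  0.6 -1.9] F [ 0.06  0.04 -0.95] op 89.8 q6 1.66
```

View pics/scene3.png

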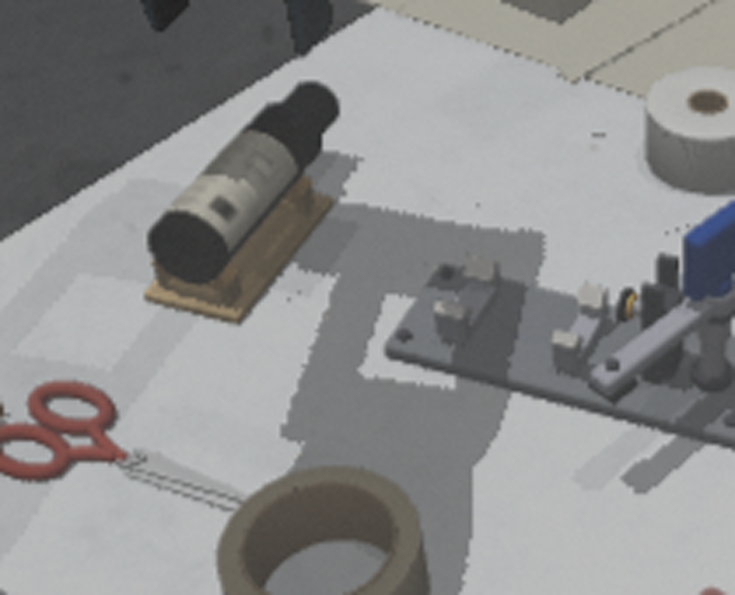

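View pics/top3.png

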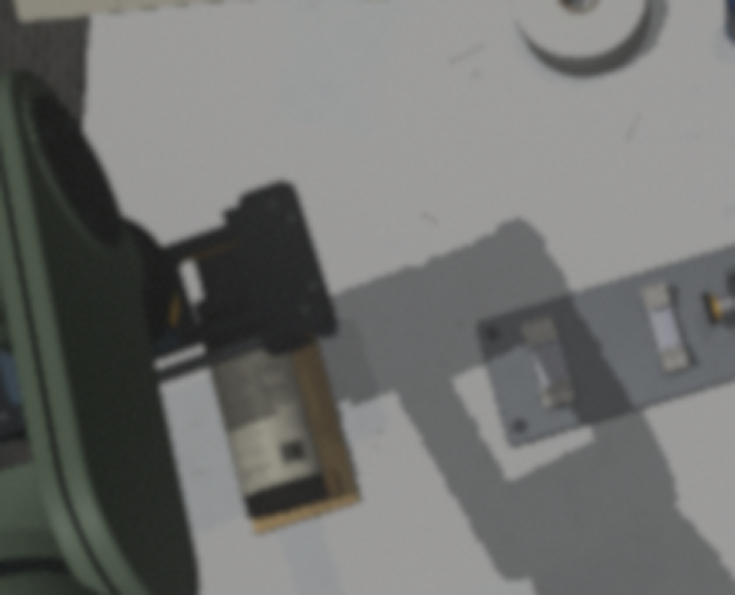

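```bash
python3 - <<'E'
from h import *
# bottle axis from silhouette mask in both pictures (t=2 pictures, arm away in scene)
im=cv2.imread('pics/top0.png')
for n,q in (('top',None),):
    # label edges near its two ends, sample lines
    s=im[225:330,165:235]
g=cv2.cvtColor(im,cv2.COLOR_BGR2HSV)
for v in (272,280,290,300,306,312):
    print(v,[tuple(g[v,u]) for u in range(176,222,2)] if v in(290,) else '')
# base disc in scene: dark blob
im=cv2.imread('pics/scene0.png');c=im[228:255,158:190].max(2)
m=(c<60).astype('uint8');k,l,s,ct=cv2.connectedComponentsWithStats(m);print(s,ct+[158,228])
print(pix('scene',[[417,213.5,46],[501,239,46],[417,213.5,71]]),pix('top',[[417,213.5,46],[501,239,46],[586.5,264.7,46]]))
E
```

```text
272 
280 
290 [(np.uint8(30), np.uint8(2), np.uint8(140)), (np.uint8(30), np.uint8(2), np.uint8(141)), (np.uint8(15), np.uint8(4), np.uint8(141)), (np.uint8(20), np.uint8(6), np.uint8(135)), (np.uint8(23), np.uint8(20), np.uint8(114)), (np.uint8(27), np.uint8(24), np.uint8(119)), (np.uint8(28), np.uint8(24), np.uint8(126)), (np.uint8(25), np.uint8(25), np.uint8(133)), (np.uint8(24), np.uint8(18), np.uint8(138)), (np.uint8(30), np.uint8(9), np.uint8(142)), (np.uint8(27), np.uint8(18), np.uint8(141)), (np.uint8(25), np.uint8(24), np.uint8(136)), (np.uint8(25), np.uint8(24), np.uint8(127)), (np.uint8(25), np.uint8(26), np.uint8(116)), (np.uint8(23), np.uint8(23), np.uint8(101)), (np.uint8(23), np.uint8(25), np.uint8(83)), (np.uint8(18), np.uint8(47), np.uint8(71)), (np.uint8(18), np.uint8(74), np.uint8(79)), (np.uint8(20), np.uint8(74), np.uint8(79)), (np.uint8(19), np.uint8(73), np.uint8(77)), (np.uint8(18), np.uint8(38), np.uint8(80)), (np.uint8(30), np.uint8(2), np.uint8(128)), (np.uint8(15), np.uint8(4), np.uint8(142))]
300 
306 
312 
[[  0   0  32  27 554]
 [  5   3  24  20 310]] [[173.39350181 241.18592058]
 [173.69032258 240.66774194]]
[[172.49828752 241.13939374]
 [192.91569669 217.887401  ]
 [170.13607934 232.45580258]] [[202.51580166 312.51613608]
 [192.08338004 273.70661969]
 [181.87614253 235.30610038]]
```

Request:
servo_tool:
  targets:
    - [[9,-0.2,1.1,-2,0.4,0.6,-1.5],[9,0,0,-2,0,0,0],[9,0,0,-2,0,0,0],[9,0,0,0,0,0,0]]

```text
t: 7.9
tool_pos: [502.4, 237.3, 129.4]
tool_rot: [-0.001, 0.987, 0.161, 0.002]
wrist_force: [-0.6, -0.3, -1.5]
opening: 90.1
```

```bash
python3 d.py 501 239 62 -73.2
```

```text
t 7.9 dpos cm [-0.14  0.17 -6.74] drot deg [-0.1  0.2 -1.8] F [-0.62 -0.25 -1.54] op 90.1 q6 1.67
```

Request:
servo_tool:
  targets:
    - [[9,-0.1,0.2,-2,0,0.2,-1.8],[9,0,0,-2,0,0,0],[9,0,0,-1.8,0,0,0],[9,0,0,-0.3,0,0,0],[9,0,0,0,0,0,0]]

```text
t: 8.32
tool_pos: [505.9, 239.0, 74.1]
tool_rot: [-0.002, 0.988, 0.154, 0.005]
wrist_force: [-0.3, 0.1, -0.3]
opening: 90.3
```

```bash
python3 d.py 501 239 62 -73.2;  python3 - <<'E'
from h import *
for n in('top','scene'):
    a=cams.snapshot(n);a=a[170:340,120:330]
    cv2.imwrite(f'pics/{n}4.png',cv2.resize(a,None,fx=3.5,fy=3.5,interpolation=2))
E
```

```text
t 8.32 dpos cm [-0.49 -0.   -1.21] drot deg [-0.3  0.6 -0.9] F [-0.34  0.13 -0.34] op 90.3 q6 1.68
```

View pics/scene4.png

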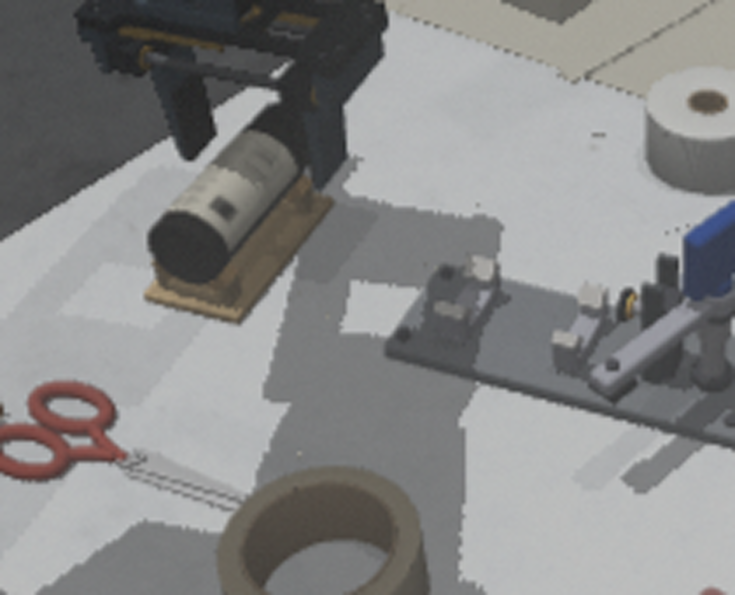

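View pics/top4.png

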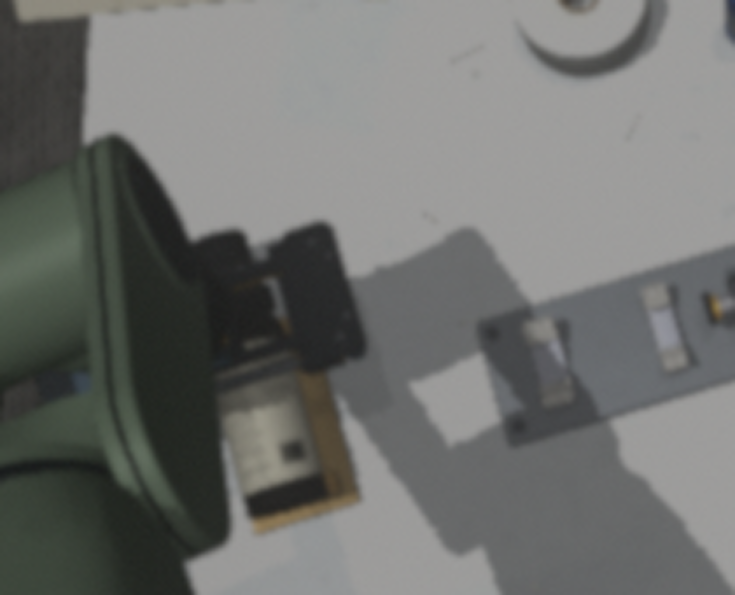

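Request:
servo_tool:
  targets:
    - [[9,-0.5,-0.1,-1.1,-0.3,0.6,-0.9],[9,0,0,-0.1,0,0,0],[9,0,0,0,0,0,0]]

```text
t: 8.67
tool_pos: [503.0, 238.9, 65.5]
tool_rot: [-0.001, 0.989, 0.145, 0.003]
wrist_force: [0.3, -1.0, -0.3]
opening: 90.0
```

```bash
python3 d.py 501 239 62 -73.2
```

```text
t 8.67 dpos cm [-0.2   0.01 -0.35] drot deg [-0.2  0.3  0.1] F [ 0.34 -1.02 -0.35] op 90.0 q6 1.7
```

Request:
servo_tool:
  targets:
    - [[7,-0.2,0,-0.3,-0.2,0.3,0],[4,0,0,0,0,0,0],[4,0,0,0,0,0,0],[4,0,0,0,0,0,0],[4,0,0,0,0,0,0],[4,0,0,0,0,0,0]]
  force: 30

```text
t: 9.17
tool_pos: [501.2, 239.3, 63.3]
tool_rot: [-0.0, 0.989, 0.146, 0.001]
wrist_force: [1.0, 0.1, 0.1]
opening: 52.9
```

```bash
python3 d.py 501 239 62 -73.2
```

```text
t 9.17 dpos cm [-0.02 -0.03 -0.13] drot deg [-0.   0.1  0. ] F [0.98 0.15 0.1 ] op 52.9 q6 1.7
```

Request:
servo_tool:
  targets:
    - [[4,0,0,0,0,0,0],[4,0,0,0,0,0,0],[4,0,0,0,0,0,0]]

```text
t: 9.42
tool_pos: [501.0, 240.3, 63.4]
tool_rot: [-0.001, 0.989, 0.146, 0.001]
wrist_force: [-0.1, 0.2, 0.5]
opening: 49.5
```

```bash
python3 d.py 501 239 62 -73.2
```

```text
t 9.42 dpos cm [ 0.   -0.13 -0.14] drot deg [-0.1  0.1  0. ] F [-0.06  0.23  0.54] op 49.5 q6 1.7
```

Request:
servo_tool:
  targets:
    - [[4,0,0,0.8,0,0,0],[4,0,0,1.5,0,0,0],[4,0,0,2,0,0,0],[4,0,0,2,0,0,0],[4,0,0,2,0,0,0],[4,0,0,0,0,0,0]]

```text
t: 9.92
tool_pos: [497.9, 237.1, 147.6]
tool_rot: [0.002, 0.989, 0.146, -0.004]
wrist_force: [0.8, 0.3, -2.6]
opening: 49.6
```

```bash
python3 d.py 498.4 62.9 150 16; python3 - <<'E'
from h import *
for n in('top','scene'):
    a=cams.snapshot(n);a=a[130:300,120:330]
    cv2.imwrite(f'pics/{n}5.png',cv2.resize(a,None,fx=3.5,fy=3.5,interpolation=2))
E
```

```text
t 9.92 dpos cm [  0.05 -17.42   0.24] drot deg [ 0.6 -0.1 89.2] F [ 0.81  0.31 -2.65] op 49.6 q6 1.7
```

View pics/scene5.png

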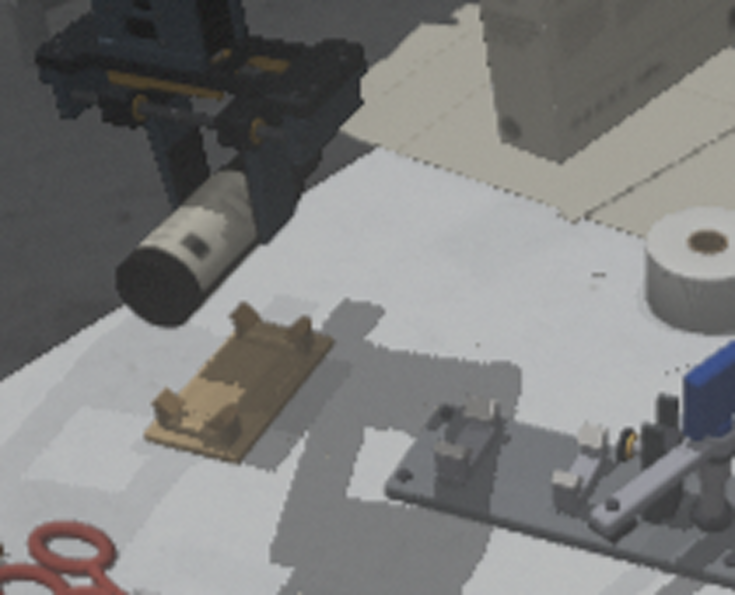

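Request:
servo_tool:
  targets:
    - [[4,0,-1.4,0,0,0,7],[4,0,-1.4,0,0,0,7],[4,0,-1.4,0,0,0,7],[4,0,-1.4,0,0,0,7],[4,0,-1.4,0,0,0,7],[4,0,-1.4,0,0,0,7],[4,0,-1.4,0,0,0,7],[4,0,-1.4,0,0,0,7]]

```text
t: 10.68
tool_pos: [487.1, 118.8, 129.9]
tool_rot: [0.006, 0.797, 0.604, -0.017]
wrist_force: [-0.7, 0.1, -2.7]
opening: 49.7
```

```bash
python3 d.py 498.4 62.9 150 16; python3 -c "
from h import *
b=onz('scene',165.7,211.4,130);print(b,np.linalg.norm(b[:2]-[497.9,237.1]))"
```

```text
t 10.68 dpos cm [ 1.13 -5.59  2.01] drot deg [ 2.  -0.6 31.7] F [-0.7   0.11 -2.7 ] op 49.7 q6 0.52
[417.18934582 209.14645377 130.        ] 85.41434566018066
```

Request:
servo_tool:
  targets:
    - [[4,0.3,-1,0.6,0.4,0,7],[4,0.3,-1,0.6,0.4,0,7],[4,0.3,-1,0.6,0.4,0,7],[4,0.3,-1,0.6,0.4,0,7],[4,0.2,-0.7,0.3,0,0,2],[4,0,0,0,0,0,0]]

```text
t: 11.18
tool_pos: [492.7, 65.1, 146.1]
tool_rot: [-0.007, 0.608, 0.794, -0.018]
wrist_force: [-0.4, -0.3, -2.4]
opening: 49.5
```

```bash
python3 d.py 498.4 62.9 120 16
```

```text
t 11.18 dpos cm [ 0.57 -0.22 -2.61] drot deg [ 1.2 -1.8  0.9] F [-0.37 -0.33 -2.42] op 49.5 q6 -0.13
```

Request:
servo_tool:
  targets:
    - [[4,0.4,-0.1,-1.5,1.2,-1.8,0.9],[4,0.1,0,-1.5,0,0,0],[4,0,0,0,0,0,0],[4,0,0,0,0,0,0]]

```text
t: 11.52
tool_pos: [494.5, 64.1, 110.7]
tool_rot: [-0.004, 0.604, 0.797, -0.002]
wrist_force: [-0.7, 0.1, -2.1]
opening: 49.6
```

```bash
python3 d.py 498.4 62.9 100 16;python3 - <<'E'
from h import *
for n in('top','scene'):
    a=cams.snapshot(n);a=a[150:320,180:390]
    cv2.imwrite(f'pics/{n}6.png',cv2.resize(a,None,fx=3.5,fy=3.5,interpolation=2))
E
```

```text
t 11.52 dpos cm [ 0.39 -0.12 -1.07] drot deg [-0.  -0.5  0.3] F [-0.73  0.11 -2.1 ] op 49.6 q6 -0.17
```

View pics/scene6.png

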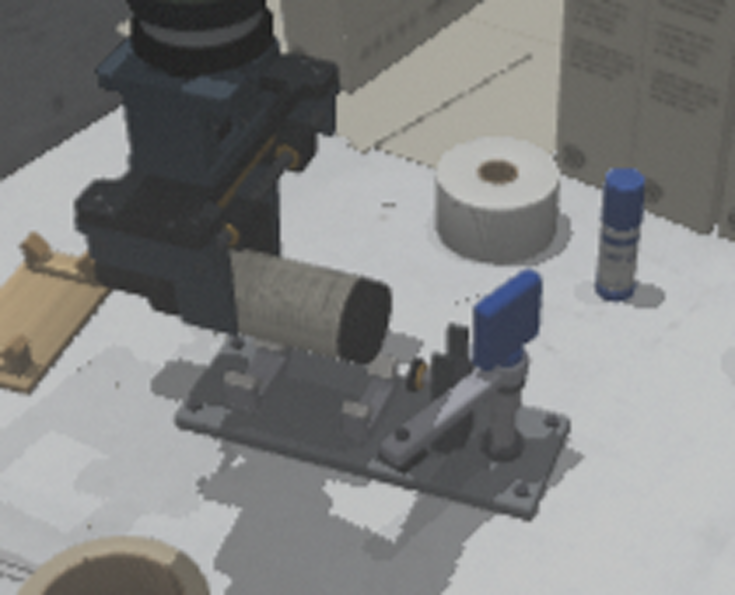

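View pics/top6.png

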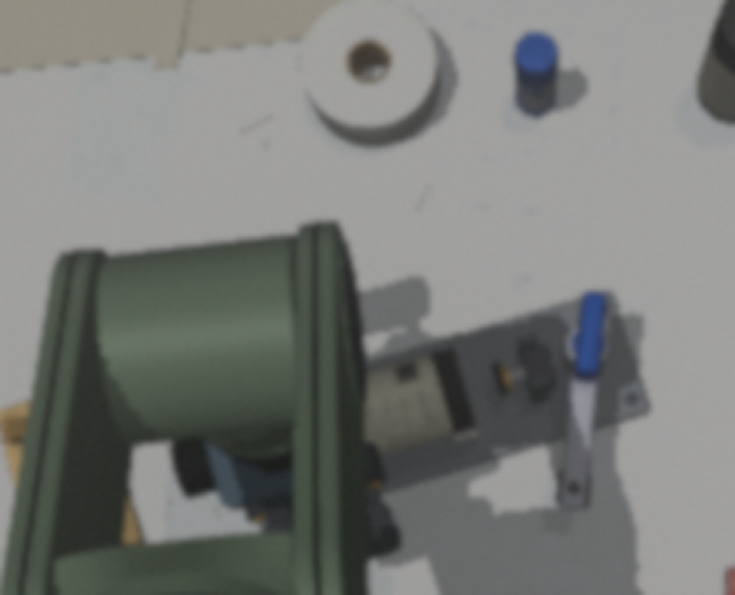

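```bash
python3 - <<'E'
from h import *
e=np.array([-0.2756,0.9613]);n=np.array([-e[1],e[0]]);O=np.array([545.3,-100.5])
f=lambda X:(round(float((X[:2]-O)@e),1),round(float((X[:2]-O)@n),1),X[2].round(1))
print('base top',f(onz('top',312,262,93)),'scene',f(onz('scene',284.3,241.7,93)),tri((284.3,241.7),(312,262)))
print('tcp',f(np.array([494.5,64.1,110.7])))
print('buf scene front face',f(onz('scene',*(np.array([412,373])/3.5+[180,150]),56)),'top',f(onz('top',*(np.array([497,378])/3.5+[180,150]),56)))
for X in ([78],[152]): pass
E
```

```text
base top (80.7, 6.0, np.float64(93.0)) scene (83.3, 3.9, np.float64(93.0)) (array([516.40024129, -24.19072443,  96.08134424]), np.float64(1.3089043672571037))
tcp (172.2, 3.5, np.float64(110.7))
buf scene front face (56.1, -0.5, np.float64(56.0)) top (57.6, -1.0, np.float64(56.0))
```

Request:
servo_tool:
  targets:
    - [[4,0.4,-0.1,-1.0,0,-0.5,0.3],[4,0.1,0,-1.0,0,0,0],[4,0,0,-0.5,0,0,0],[4,0,0,0,0,0,0]]

```text
t: 11.95
tool_pos: [501.3, 64.4, 87.0]
tool_rot: [0.002, 0.601, 0.799, 0.002]
wrist_force: [0.1, -0.0, -3.1]
opening: 49.8
```

```bash
python3 d.py 498.4 62.9 75 16
```

```text
t 11.95 dpos cm [-0.29 -0.15 -1.2 ] drot deg [-0.1  0.3 -0.1] F [ 0.09 -0.01 -3.1 ] op 49.8 q6 -0.18
```

Request:
servo_tool:
  targets:
    - [[4,-0.3,-0.1,-0.5,0,0.3,0],[4,0,0,-0.2,0,0,0],[4,0,0,0,0,0,0]]

```text
t: 12.2
tool_pos: [498.2, 63.6, 79.8]
tool_rot: [-0.001, 0.601, 0.799, 0.0]
wrist_force: [0.9, 0.2, -3.9]
opening: 49.6
```

```bash
python3 d.py 498.4 62.9 74 16
```

```text
t 12.2 dpos cm [ 0.02 -0.07 -0.58] drot deg [-0.1 -0.  -0.1] F [ 0.89  0.16 -3.93] op 49.6 q6 -0.18
```

Request:
servo_tool:
  targets:
    - [[4,0,-0.1,-0.3,0,0,0],[4,0,0,-0.15,0,0,0],[4,0,0,0,0,0,0],[4,0,0,0,0,0,0]]

```text
t: 12.53
tool_pos: [498.5, 62.5, 75.3]
tool_rot: [-0.0, 0.601, 0.799, 0.001]
wrist_force: [0.2, 0.5, -2.4]
opening: 49.4
```

```bash
python3 d.py 498.4 62.9 74 16
```

```text
t 12.53 dpos cm [-0.01  0.04 -0.13] drot deg [-0.1  0.  -0.1] F [ 0.24  0.46 -2.43] op 49.4 q6 -0.18
```

Request:
servo_tool:
  targets:
    - [[4,0,0,-0.15,0,0,0],[4,0,0,0,0,0,0],[4,0,0,0,0,0,0]]

```text
t: 12.78
tool_pos: [498.8, 62.5, 74.1]
tool_rot: [0.0, 0.601, 0.799, 0.001]
wrist_force: [0.3, -1.0, -2.2]
opening: 49.6
```

```bash
python3 d.py 498.4 62.9 74 16
```

```text
t 12.78 dpos cm [-0.04  0.04 -0.01] drot deg [-0.1  0.1 -0.1] F [ 0.32 -1.02 -2.23] op 49.6 q6 -0.18
```

Still carrying the weight; down in small steps until it comes off.

Request:
servo_tool:
  targets:
    - [[4,0,0,-0.12,0,0,0],[4,0,0,0,0,0,0],[4,0,0,0,0,0,0]]

```text
t: 13.03
tool_pos: [498.8, 62.5, 74.1]
tool_rot: [0.0, 0.601, 0.799, 0.001]
wrist_force: [-0.4, -0.0, -2.2]
opening: 49.7
```

```bash
python3 d.py 498.4 62.9 74 16
```

```text
t 13.03 dpos cm [-0.04  0.04 -0.01] drot deg [-0.1  0.1 -0.1] F [-0.41 -0.01 -2.21] op 49.7 q6 -0.18
```

Request:
servo_tool:
  targets:
    - [[4,0,0,-0.25,0,0,0],[4,0,0,0,0,0,0],[4,0,0,0,0,0,0]]

```text
t: 13.28
tool_pos: [498.5, 62.4, 73.7]
tool_rot: [0.0, 0.601, 0.799, 0.001]
wrist_force: [-0.6, -0.5, -3.0]
opening: 49.6
```

```bash
python3 d.py 498.4 62.9 74 16
```

```text
t 13.28 dpos cm [-0.01  0.05  0.03] drot deg [-0.1  0.1 -0.1] F [-0.62 -0.46 -3.01] op 49.6 q6 -0.18
```

Request:
servo_tool:
  targets:
    - [[4,0,0,-0.2,0,0,0],[4,0,0,-0.1,0,0,0]]

```text
t: 13.45
tool_pos: [498.2, 62.3, 73.0]
tool_rot: [0.0, 0.601, 0.799, 0.001]
wrist_force: [-4.0, -0.3, 8.7]
opening: 49.3
```

```bash
python3 d.py 498.4 62.9 74 16; python3 - <<'E'
from h import *
for n in('top','scene'):
    a=cams.snapshot(n);a=a[190:310,210:350]
    cv2.imwrite(f'pics/{n}7.png',cv2.resize(a,None,fx=5,fy=5,interpolation=2))
E
```

```text
t 13.45 dpos cm [0.02 0.06 0.1 ] drot deg [-0.1  0.1 -0.1] F [-3.95 -0.27  8.69] op 49.3 q6 -0.18
```

View pics/scene7.png

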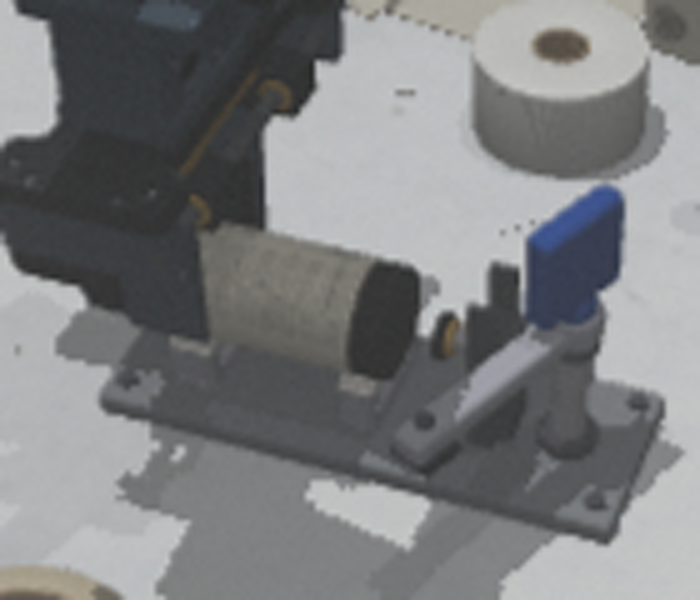

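Request:
servo_tool:
  targets:
    - [[4,-0.06,0,0.06,0,0,0],[4,0,0,0,0,0,0]]

```text
t: 13.72
tool_pos: [497.9, 62.4, 73.7]
tool_rot: [0.001, 0.601, 0.799, 0.001]
wrist_force: [-0.2, -0.7, -2.6]
opening: 49.3
```

```bash
python3 d.py 498.4 62.9 74 16
```

```text
t 13.72 dpos cm [0.05 0.05 0.03] drot deg [-0.1  0.2 -0.1] F [-0.17 -0.73 -2.59] op 49.3 q6 -0.18
```

Request:
servo_tool:
  targets:
    - [[4,0.14,-0.48,0,0,0,0],[4,0.14,-0.48,0,0,0,0],[4,0,0,0,0,0,0],[4,0,0,0,0,0,0]]

```text
t: 14.05
tool_pos: [501.1, 52.3, 73.1]
tool_rot: [0.0, 0.601, 0.799, 0.002]
wrist_force: [-1.0, 1.9, 1.9]
opening: 49.7
```

```bash
python3 d.py 502.1 49.5 73.5 16
```

```text
t 14.05 dpos cm [ 0.1  -0.28  0.04] drot deg [-0.1  0.1 -0.1] F [-0.95  1.94  1.87] op 49.7 q6 -0.2
```

Request:
servo_tool:
  targets:
    - [[4,0.08,-0.3,0.04,0,0,0],[4,0.08,-0.3,0,0,0,0],[4,0,0,0,0,0,0]]

```text
t: 14.3
tool_pos: [502.9, 45.7, 73.1]
tool_rot: [0.0, 0.601, 0.799, 0.002]
wrist_force: [-0.9, 1.0, 0.5]
opening: 49.6
```

```bash
python3 d.py 502.1 49.5 73.5 16
```

```text
t 14.3 dpos cm [-0.08  0.38  0.04] drot deg [-0.1  0.1 -0.1] F [-0.92  0.99  0.53] op 49.6 q6 -0.22
```

Request:
servo_tool:
  targets:
    - [[4,0.06,-0.2,0.02,0,0,0],[4,0,0,0,0,0,0]]

```text
t: 14.47
tool_pos: [503.3, 44.6, 73.2]
tool_rot: [-0.001, 0.602, 0.799, 0.002]
wrist_force: [-1.1, 3.3, 0.2]
opening: 49.9
```

Request:
servo_tool:
  targets:
    - [[4,0.06,-0.2,0.02,0,0,0],[4,0,0,0,0,0,0]]

```text
t: 14.63
tool_pos: [503.5, 44.2, 73.2]
tool_rot: [-0.002, 0.602, 0.798, 0.003]
wrist_force: [-0.2, 3.8, -0.1]
opening: 49.3
```

Request:
servo_tool:
  targets:
    - [[4,0.08,-0.28,0,-0.1,0.1,0],[4,0,0,0,0,0,0]]

```text
t: 14.8
tool_pos: [503.7, 43.8, 73.3]
tool_rot: [-0.004, 0.603, 0.798, 0.004]
wrist_force: [-0.9, 4.4, 1.5]
opening: 49.4
```

Request:
servo_tool:
  targets:
    - [[4,0.08,-0.28,0,0,0,0],[4,0.03,-0.1,0,0,0,0]]

```text
t: 14.97
tool_pos: [504.1, 43.1, 73.5]
tool_rot: [-0.007, 0.603, 0.797, 0.005]
wrist_force: [-1.6, 7.8, 0.6]
opening: 49.6
```

```bash
python3 d.py 502.1 49.5 73.5 16
```

```text
t 14.97 dpos cm [-0.2   0.64 -0.  ] drot deg [-0.9 -0.2  0.2] F [-1.62  7.84  0.61] op 49.6 q6 -0.24
```

Request:
servo_tool:
  targets:
    - [[4,0.04,-0.14,0,-0.2,0,0],[4,0.04,-0.14,0,-0.2,0,0],[4,0.04,-0.14,0,-0.2,0,0]]

```text
t: 15.22
tool_pos: [504.3, 43.2, 73.7]
tool_rot: [-0.006, 0.604, 0.797, 0.004]
wrist_force: [-1.8, 8.0, -0.8]
opening: 49.6
```

```bash
python3 d.py 502.1 49.5 73.5 16
```

```text
t 15.22 dpos cm [-0.22  0.63 -0.02] drot deg [-0.8 -0.3  0.3] F [-1.8   8.02 -0.81] op 49.6 q6 -0.23
```

Request:
servo_tool:
  targets:
    - [[4,0.04,-0.14,-0.04,-0.2,0,0],[4,0.04,-0.14,-0.03,-0.2,0,0]]

```text
t: 15.38
tool_pos: [504.3, 43.3, 73.7]
tool_rot: [-0.006, 0.605, 0.797, 0.002]
wrist_force: [-1.3, 7.6, 2.1]
opening: 49.3
```

```bash
python3 d.py 502.1 49.5 73.5 16; python3 - <<'E'
from h import *
for n in('top','scene'):
    a=cams.snapshot(n);a=a[190:310,210:350]
    cv2.imwrite(f'pics/{n}8.png',cv2.resize(a,None,fx=5,fy=5,interpolation=2))
E
```

```text
t 15.38 dpos cm [-0.22  0.62 -0.02] drot deg [-0.6 -0.4  0.4] F [-1.32  7.63  2.11] op 49.3 q6 -0.23
```

View pics/scene8.png

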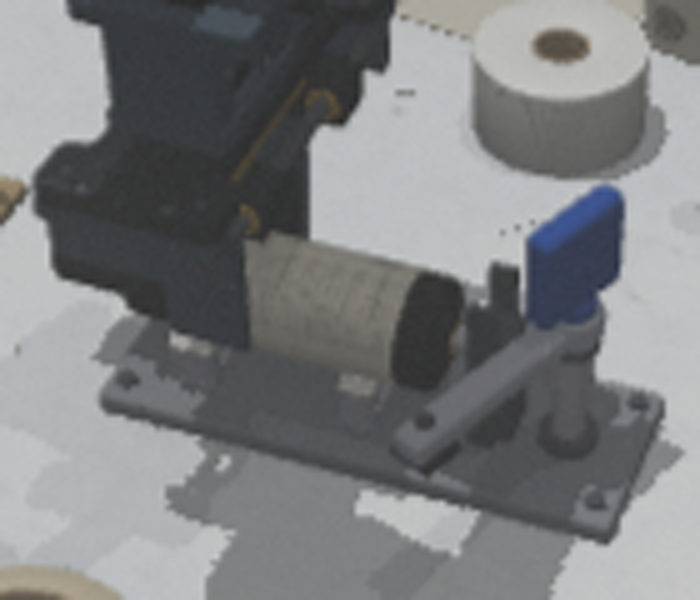

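View pics/top8.png

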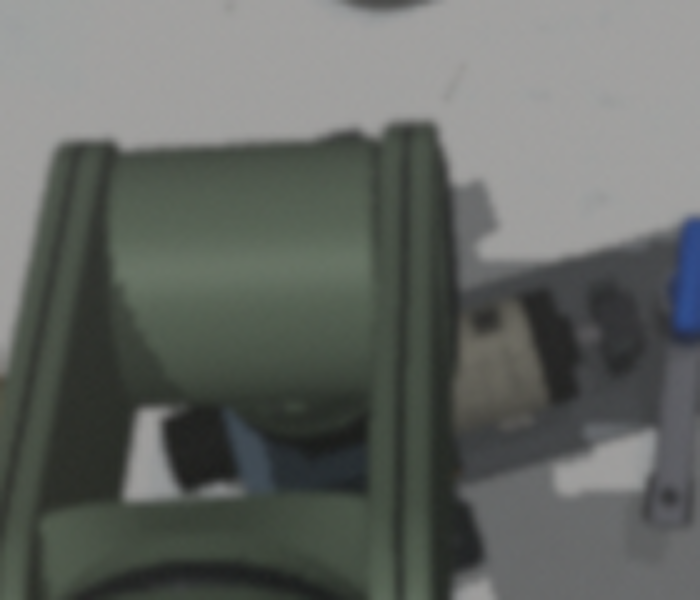

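Request:
servo_tool:
  targets:
    - [[4,-0.01,0.03,-0.01,0,0,0]]

```text
t: 15.57
tool_pos: [504.1, 44.4, 73.8]
tool_rot: [-0.007, 0.604, 0.797, 0.003]
wrist_force: [-0.4, 3.0, -1.0]
opening: 49.5
```

Request:
servo_tool:
  targets:
    - [[4,-0.01,0.04,-0.01,0,0,0]]

```text
t: 15.65
tool_pos: [503.8, 45.1, 73.8]
tool_rot: [-0.007, 0.604, 0.797, 0.003]
wrist_force: [-0.9, 2.0, -1.1]
opening: 49.5
```

Request:
servo_tool:
  targets:
    - [[5.2,0,0,0,0,0,0],[5.6,0,0,0,0,0,0],[7,0,0,0,0,0,0],[7.5,0,0,0,0,0,0],[8,0,0,0,0,0,0]]
  force: 20

```text
t: 16.07
tool_pos: [505.4, 43.2, 74.3]
tool_rot: [-0.004, 0.604, 0.797, 0.002]
wrist_force: [0.2, 0.3, 0.1]
opening: 73.3
```

```bash
python3 d.py 502.1 49.5 73.5 16; python3 - <<'E'
from h import *
for n in('top','scene'):
    a=cams.snapshot(n);a=a[190:310,210:350]
    cv2.imwrite(f'pics/{n}9.png',cv2.resize(a,None,fx=5,fy=5,interpolation=2))
E
```

```text
t 16.07 dpos cm [-0.33  0.63 -0.08] drot deg [-0.5 -0.2  0.3] F [0.21 0.29 0.09] op 73.3 q6 -0.23
```

View pics/scene9.png

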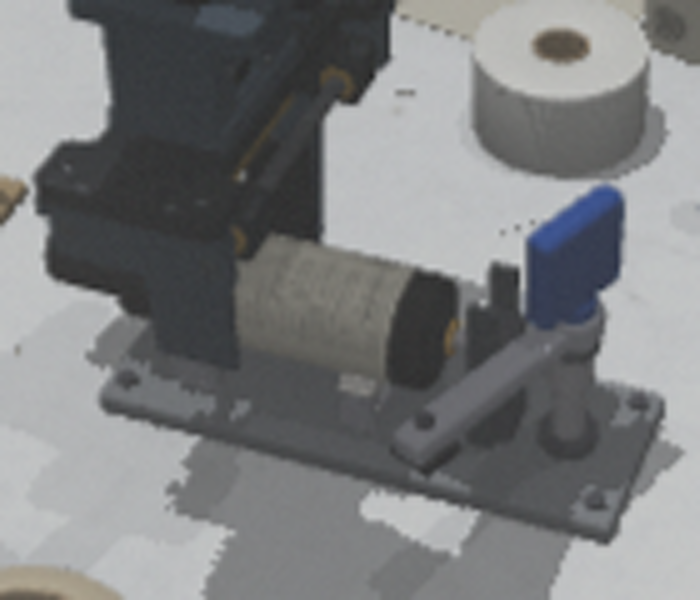

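Request:
servo_tool:
  targets:
    - [[9,0,0,2.5,-0.5,-0.2,0],[9,0,0,3,0,0,0],[5,0,0,3,0,0,0],[3,-0.8,2.8,0,0,0,0],[0,-0.8,2.8,0,0,0,0],[0,-0.8,2.8,0,0,0,0],[0,-0.8,2.8,0,0,0,0],[0,0,0,0,0,0,0]]

```text
t: 16.83
tool_pos: [472.9, 157.1, 164.0]
tool_rot: [0.0, 0.607, 0.795, 0.001]
wrist_force: [0.7, -0.5, 0.0]
opening: 52.6
```

```bash
python3 d.py 473.1 151.4 70 16
```

```text
t 16.83 dpos cm [ 0.02 -0.57 -9.4 ] drot deg [-0.1  0.1  0.7] F [ 0.73 -0.49  0.02] op 52.6 q6 0.03
```

Fingers clear of the cap; look while they close, then descend.

Request:
servo_tool:
  targets:
    - [[0,0,0,-2.2,0,0,0.7],[0,0,0,-2.2,0,0,0],[0,0,0,-2.2,0,0,0],[0,0,0,0,0,0,0],[0,0,0,0,0,0,0]]

```text
t: 17.25
tool_pos: [474.2, 157.9, 98.1]
tool_rot: [0.003, 0.599, 0.8, 0.003]
wrist_force: [-0.2, -0.3, 0.4]
opening: 19.6
```

```bash
python3 d.py 473.1 151.4 70 16; python3 - <<'E'
from h import *
for n in('top','scene'):
    a=cams.snapshot(n);a=a[150:320,180:390]
    cv2.imwrite(f'pics/{n}10.png',cv2.resize(a,None,fx=3.5,fy=3.5,interpolation=2))
E
```

```text
t 17.25 dpos cm [-0.11 -0.65 -2.81] drot deg [-0.1  0.5 -0.3] F [-0.24 -0.33  0.44] op 19.6 q6 0.01
```

View pics/scene10.png

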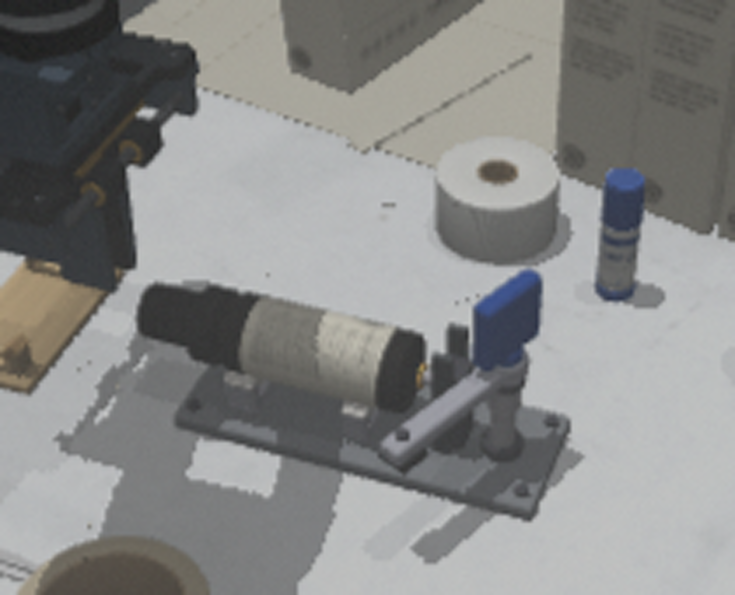

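View pics/top10.png

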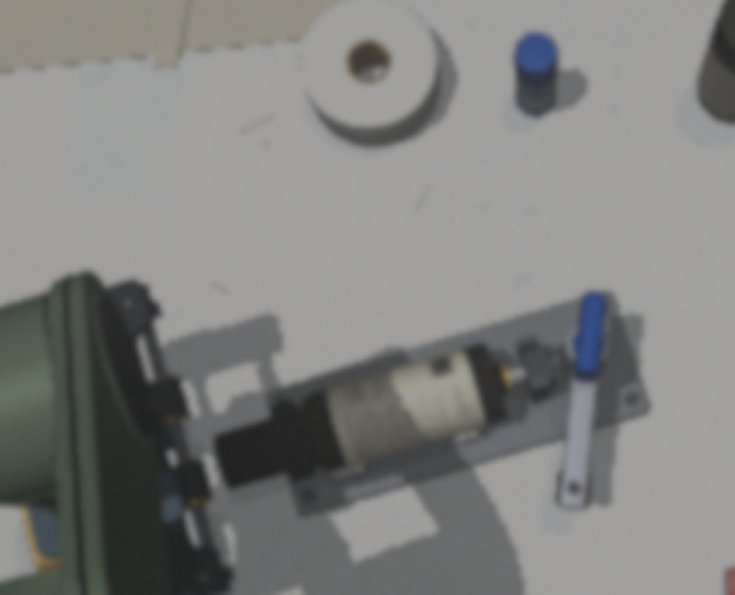

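Request:
servo_tool:
  targets:
    - [[0,-0.1,-0.2,-2,0,0.5,0],[0,0,0,-1.2,0,0,0],[0,0,0,0,0,0,0],[0,0,0,0,0,0,0]]

```text
t: 17.68
tool_pos: [477.9, 156.0, 71.3]
tool_rot: [0.003, 0.6, 0.8, 0.005]
wrist_force: [0.1, -1.1, 1.0]
opening: 0.3
```

```bash
python3 d.py 473.1 151.4 70 16
```

```text
t 17.68 dpos cm [-0.48 -0.46 -0.13] drot deg [-0.3  0.6 -0.3] F [ 0.08 -1.08  0.97] op 0.3 q6 0.01
```

Request:
servo_tool:
  targets:
    - [[0,-0.5,-0.3,0,-0.3,0.6,-0.3],[0,0,-0.2,0,0,0,0],[0,0,0,0,0,0,0]]

```text
t: 17.93
tool_pos: [474.3, 150.9, 74.5]
tool_rot: [0.002, 0.602, 0.798, 0.002]
wrist_force: [-0.0, -0.3, -0.8]
opening: 0.3
```

```bash
python3 d.py 473.6 149.4 71 16
```

```text
t 17.93 dpos cm [-0.07 -0.15 -0.35] drot deg [-0.   0.3  0.1] F [-0.   -0.33 -0.79] op 0.3 q6 0.01
```

Push along −x of the fixture in small steps.

Request:
servo_tool:
  targets:
    - [[0,0,-0.3,-0.3,0,0.3,0],[0,0.04,-0.2,0,0,0,0]]

```text
t: 18.1
tool_pos: [475.3, 145.9, 72.6]
tool_rot: [0.0, 0.602, 0.798, 0.001]
wrist_force: [1.4, 1.0, -0.4]
opening: 0.2
```

Request:
servo_tool:
  targets:
    - [[0,0.05,-0.2,0,0,0,0],[0,0.05,-0.2,0,0,0,0]]

```text
t: 18.27
tool_pos: [476.4, 142.1, 72.9]
tool_rot: [-0.0, 0.603, 0.798, 0.002]
wrist_force: [-2.1, 6.1, -0.7]
opening: 0.6
```

Request:
servo_tool:
  targets:
    - [[0,0.05,-0.2,0,0,0,0]]

```text
t: 18.35
tool_pos: [476.7, 141.2, 73.0]
tool_rot: [-0.001, 0.603, 0.797, 0.003]
wrist_force: [-2.5, 9.1, 0.2]
opening: 0.4
```

Request:
servo_tool:
  targets:
    - [[0,0,0,0,0,0,0]]

```text
t: 18.43
tool_pos: [476.6, 141.8, 73.0]
tool_rot: [-0.002, 0.604, 0.797, 0.003]
wrist_force: [-1.0, 3.0, 0.2]
opening: 0.4
```

Request:
servo_tool:
  targets:
    - [[0,0,0,0,0,0,0]]

```text
t: 18.52
tool_pos: [476.5, 142.1, 73.0]
tool_rot: [-0.002, 0.604, 0.797, 0.003]
wrist_force: [-0.9, 2.2, 0.7]
opening: 0.6
```

Request:
servo_tool:
  targets:
    - [[0,0,0,0,0,0,0]]

```text
t: 18.6
tool_pos: [476.5, 142.1, 72.9]
tool_rot: [-0.002, 0.604, 0.797, 0.003]
wrist_force: [-1.0, 1.6, 0.6]
opening: 0.8
```

Request:
servo_tool:
  targets:
    - [[0,-0.02,0.05,0,0,0,0]]

```text
t: 18.68
tool_pos: [476.4, 142.5, 73.0]
tool_rot: [-0.002, 0.604, 0.797, 0.003]
wrist_force: [0.2, 0.4, 0.1]
opening: 0.1
```

Request:
servo_tool:
  targets:
    - [[0,-0.1,0.3,0,0,0,0],[0,-0.3,1,0,0,0,0],[2,-0.3,1,2.5,0,0,0],[4,0,0,4,0,0,0],[6,0,0,4,0,0,0],[7,0.8,-2,3,0,0,5],[7,0.8,-3,1,0,0,6.5],[7,0.8,-3,0,0,0,6.5]]

```text
t: 19.35
tool_pos: [489.0, 89.6, 222.9]
tool_rot: [-0.001, 0.462, 0.887, -0.002]
wrist_force: [0.5, 0.7, -1.2]
opening: 37.4
```

Request:
servo_tool:
  targets:
    - [[7,0.8,-3,0.2,0,0,6.5],[7,0.8,-3,0.2,0,0,6.5],[7,0.8,-3,0.2,0,0,6.5],[7,0.8,-3,0.2,0,0,6.5],[7,0.8,-3,0.2,0,0,6.5],[7,0.5,-2,0.2,0,0,6.5],[7,0,0,0,0,0,0]]

```text
t: 19.93
tool_pos: [536.7, -89.2, 238.4]
tool_rot: [0.003, 0.121, 0.993, -0.003]
wrist_force: [0.5, 0.8, -0.1]
opening: 69.8
```

```bash
python3 d.py 545.5 -100.5 165 83.4; python3 - <<'E'
from h import *
for n in('top','scene'):
    a=cams.snapshot(n);a=a[150:320,180:390]
    cv2.imwrite(f'pics/{n}11.png',cv2.resize(a,None,fx=3.5,fy=3.5,interpolation=2))
E
```

```text
t 19.93 dpos cm [ 0.88 -1.13 -7.34] drot deg [0.3 0.3 7.3] F [ 0.55  0.79 -0.06] op 69.8 q6 -1.51
```

View pics/scene11.png

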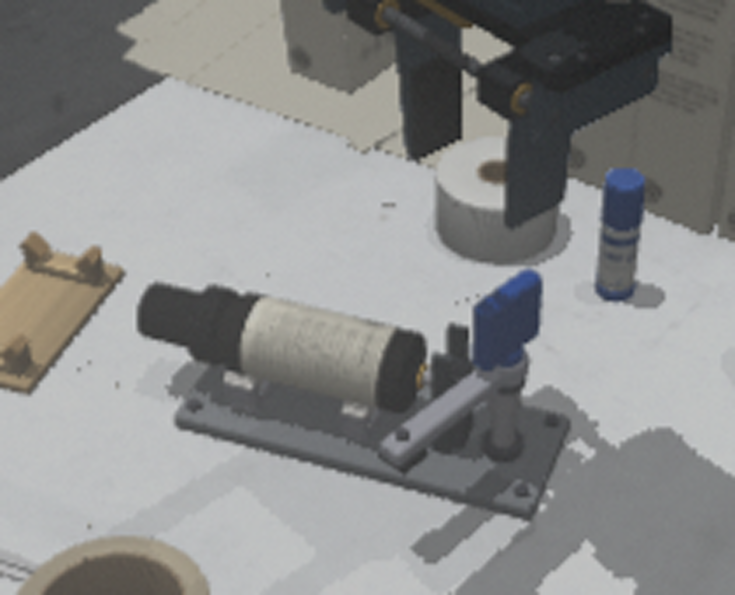

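Request:
servo_tool:
  targets:
    - [[7,0.5,-0.6,-2.5,0.3,0.3,4],[7,0.4,-0.5,-2.5,0,0,3.5],[7,0,0,-2,0,0,0],[7,0,0,0,0,0,0]]

```text
t: 20.37
tool_pos: [544.2, -91.2, 167.2]
tool_rot: [0.0, 0.056, 0.998, 0.002]
wrist_force: [-1.2, 0.4, -0.6]
opening: 70.0
```

```bash
python3 d.py 545.5 -100.5 121.5 83.4
```

```text
t 20.37 dpos cm [ 0.13 -0.93 -4.57] drot deg [-0.3  0.1 -0.2] F [-1.16  0.35 -0.58] op 70.0 q6 -1.65
```

Request:
servo_tool:
  targets:
    - [[7,0.1,-0.9,0,0,0,0],[7,0,0,-1.5,0,0,0],[7,0,0,0,0,0,0]]

```text
t: 20.62
tool_pos: [545.3, -97.5, 153.5]
tool_rot: [0.0, 0.055, 0.998, 0.002]
wrist_force: [-0.1, -0.4, -0.5]
opening: 70.2
```

```bash
python3 d.py 545.5 -100.5 121.5 83.4
```

```text
t 20.62 dpos cm [ 0.02 -0.3  -3.2 ] drot deg [-0.3  0.1 -0.3] F [-0.12 -0.38 -0.45] op 70.2 q6 -1.66
```

Request:
servo_tool:
  targets:
    - [[7,0,-0.3,-1.5,-0.3,0,0],[6,0,0,-1.5,0,0,0],[5,0,0,0,0,0,0],[4,0,0,0,0,0,0]]

```text
t: 20.95
tool_pos: [548.7, -100.1, 129.7]
tool_rot: [0.006, 0.055, 0.998, -0.001]
wrist_force: [0.0, 0.3, 0.4]
opening: 53.2
```

```bash
python3 d.py 545.5 -100.5 121.5 83.4
```

```text
t 20.95 dpos cm [-0.32 -0.04 -0.82] drot deg [ 0.2  0.6 -0.3] F [0.01 0.27 0.42] op 53.2 q6 -1.66
```

Request:
servo_tool:
  targets:
    - [[4,-0.3,0,-0.9,0.2,0.6,-0.3],[3,0,0,0,0,0,0],[2,0,0,0,0,0,0],[2,0,0,0,0,0,0]]

```text
t: 21.28
tool_pos: [547.5, -100.1, 124.4]
tool_rot: [0.003, 0.058, 0.998, -0.0]
wrist_force: [0.0, -0.3, -0.0]
opening: 26.4
```

```bash
python3 d.py 545.5 -100.5 121.5 83.4
```

```text
t 21.28 dpos cm [-0.2  -0.04 -0.29] drot deg [0.  0.3 0. ] F [ 0.04 -0.28 -0.02] op 26.4 q6 -1.66
```

Request:
servo_tool:
  targets:
    - [[2,-0.2,0,-0.3,0,0.3,0],[0,0,0,0,0,0,0],[0,0,0,0,0,0,0],[0,0,0,0,0,0,0],[0,0,0,0,0,0,0]]
  force: 40

```text
t: 21.7
tool_pos: [546.1, -100.2, 122.3]
tool_rot: [0.001, 0.058, 0.998, -0.0]
wrist_force: [-0.2, 0.4, 0.0]
opening: 13.7
```

```bash
python3 d.py 545.5 -100.5 121.5 83.4
```

```text
t 21.7 dpos cm [-0.06 -0.03 -0.08] drot deg [0.  0.1 0.1] F [-0.22  0.38  0.03] op 13.7 q6 -1.66
```

Request:
servo_tool:
  targets:
    - [[0,0,0,0.7,0,0,0],[0,0,0,0.7,0,0,0],[0,0,0,0.7,0,0,0],[0,0,0,0.2,0,0,0],[0,0,0,0,0,0,0]]

```text
t: 22.12
tool_pos: [546.1, -100.3, 143.4]
tool_rot: [0.0, 0.058, 0.998, -0.0]
wrist_force: [2.8, 0.0, -9.4]
opening: 13.7
```

```bash
python3 d.py 545.5 -100.5 143.8 16
```

```text
t 22.12 dpos cm [-0.06 -0.02  0.04] drot deg [  0.    0.  -67.3] F [ 2.79  0.01 -9.37] op 13.7 q6 -1.66
```

Request:
servo_tool:
  targets:
    - [[0,0,0,0.03,0,0,-6.5],[0,0,0,0.03,0,0,-6.5],[0,0,0,0.03,0,0,-6.5],[0,0,0,0.03,0,0,-6.5]]

```text
t: 22.45
tool_pos: [546.0, -100.7, 143.4]
tool_rot: [-0.0, 0.29, 0.957, -0.001]
wrist_force: [2.5, -1.8, -9.6]
opening: 13.9
```

```bash
python3 d.py 545.5 -101 143.4 16
```

```text
t 22.45 dpos cm [-0.05 -0.03 -0.  ] drot deg [  0.1  -0.1 -40.3] F [ 2.53 -1.8  -9.6 ] op 13.9 q6 -1.18
```

Request:
servo_tool:
  targets:
    - [[0,0,0,0.02,0,0,-6.5],[0,0,0,0.02,0,0,-6.5],[0,0,0,0.02,0,0,-6.5],[0,0,0,0.02,0,0,-6.5],[0,0,0,0.02,0,0,-5],[0,0,0,0.02,0,0,-4]]

```text
t: 22.95
tool_pos: [545.5, -101.1, 143.0]
tool_rot: [-0.001, 0.577, 0.817, -0.001]
wrist_force: [1.5, -0.8, -9.0]
opening: 14.0
```

Request:
servo_tool:
  targets:
    - [[0,0,0,0.02,0,0,0]]

```text
t: 23.03
tool_pos: [545.5, -101.1, 142.9]
tool_rot: [-0.001, 0.578, 0.816, -0.001]
wrist_force: [2.6, -1.3, -9.3]
opening: 13.9
```

```bash
python3 d.py 545.5 -101 143.4 16
```

```text
t 23.03 dpos cm [-0.    0.01  0.05] drot deg [ 0.1 -0.2 -3.4] F [ 2.6  -1.27 -9.28] op 13.9 q6 -0.54
```

Request:
servo_tool:
  targets:
    - [[0,0,0,0.02,0,0,-3.4],[0,0,0,0.02,0,0,0]]

```text
t: 23.2
tool_pos: [545.5, -101.1, 142.9]
tool_rot: [-0.001, 0.601, 0.799, -0.002]
wrist_force: [2.3, 0.0, -9.8]
opening: 13.9
```

```bash
python3 d.py 545.5 -101 143.4 16; python3 - <<'E'
from h import *
for n in('top','scene'):
    a=cams.snapshot(n);a=a[190:310,230:370]
    cv2.imwrite(f'pics/{n}12.png',cv2.resize(a,None,fx=5,fy=5,interpolation=2))
E
```

```text
t 23.2 dpos cm [0.   0.01 0.05] drot deg [ 0.1 -0.2 -0.1] F [ 2.25  0.04 -9.81] op 13.9 q6 -0.48
```

View pics/scene12.png

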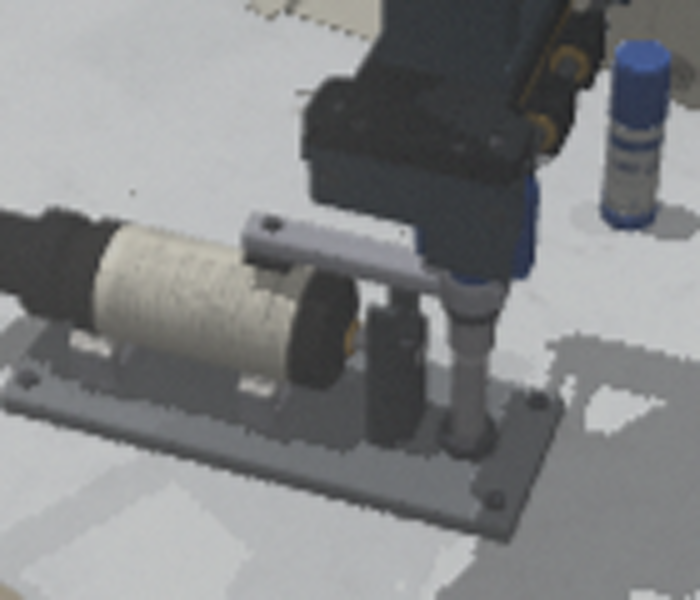

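View pics/top12.png

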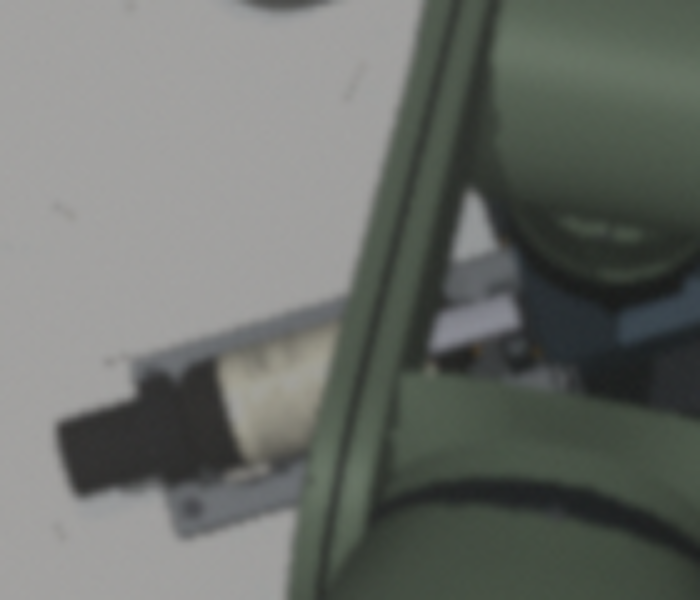

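Request:
servo_tool:
  targets:
    - [[0,0,0,-0.4,0,0,0],[0,0,0,-0.3,0,0,0],[0,0,0,0,0,0,0]]

```text
t: 23.55
tool_pos: [545.5, -101.1, 135.3]
tool_rot: [-0.001, 0.599, 0.801, -0.001]
wrist_force: [3.1, -1.5, -9.2]
opening: 13.9
```

Request:
servo_tool:
  targets:
    - [[0,0,0,-0.2,0,0,0],[0,0,0,0,0,0,0]]

```text
t: 23.72
tool_pos: [545.5, -101.1, 133.0]
tool_rot: [-0.001, 0.598, 0.801, -0.002]
wrist_force: [2.9, -0.8, -9.8]
opening: 14.0
```

Request:
servo_tool:
  targets:
    - [[0,0,0,-0.15,0,0,0],[0,0,0,0,0,0,0]]

```text
t: 23.88
tool_pos: [545.5, -101.2, 132.0]
tool_rot: [-0.001, 0.598, 0.801, -0.001]
wrist_force: [2.6, -0.4, -8.2]
opening: 13.8
```

Request:
servo_tool:
  targets:
    - [[0,0,0,-0.12,0,0,0],[0,0,0,0,0,0,0]]

```text
t: 24.05
tool_pos: [545.5, -101.2, 132.0]
tool_rot: [-0.001, 0.598, 0.801, -0.001]
wrist_force: [2.5, -0.4, -9.3]
opening: 13.9
```

Request:
servo_tool:
  targets:
    - [[0,0,0,-0.12,0,0,0],[0,0,0,0,0,0,0]]

```text
t: 24.22
tool_pos: [545.5, -101.3, 132.0]
tool_rot: [-0.0, 0.598, 0.801, -0.001]
wrist_force: [2.7, 0.2, -6.5]
opening: 13.9
```

Request:
servo_tool:
  targets:
    - [[0,0,0,-0.15,0,0,0]]

```text
t: 24.3
tool_pos: [545.6, -101.5, 131.3]
tool_rot: [-0.0, 0.598, 0.801, -0.001]
wrist_force: [-0.9, -3.4, 5.7]
opening: 14.1
```

Request:
servo_tool:
  targets:
    - [[0,0,0,-0.1,0,0,0]]

```text
t: 24.38
tool_pos: [545.6, -101.6, 131.2]
tool_rot: [0.0, 0.598, 0.801, -0.001]
wrist_force: [-1.0, -2.3, 5.8]
opening: 13.6
```

Request:
servo_tool:
  targets:
    - [[0,0,0,0.04,0,0,0]]

```text
t: 24.47
tool_pos: [545.5, -101.5, 131.5]
tool_rot: [0.0, 0.598, 0.801, -0.001]
wrist_force: [1.7, 0.7, -8.3]
opening: 13.9
```

Request:
servo_tool:
  targets:
    - [[1.6,0,0,0,0,0,0],[2.5,0,0,0,0,0,0],[4,0,0,0,0,0,0],[6,0,0,0,0,0,0],[6,0,0,0,0,0,0]]

```text
t: 24.88
tool_pos: [545.4, -101.3, 131.5]
tool_rot: [0.0, 0.598, 0.802, -0.001]
wrist_force: [1.2, -0.0, 0.4]
opening: 39.7
```

```bash
python3 d.py 545.5 -101 200 16
```

```text
t 24.88 dpos cm [0.01 0.03 6.85] drot deg [ 0.1 -0.1 -0.6] F [ 1.23 -0.01  0.44] op 39.7 q6 -0.49
```

Request:
servo_tool:
  targets:
    - [[6,0,0,1.5,0,0,0],[6,0,0,3,0,0,0],[6,0,0,3.5,0,0,0],[6,0,0,3.5,0,0,0],[6,-3,0,2,0,0,0],[6,-3.5,0,0,0,0,0],[6,-3.5,0,0,0,0,0],[6,-2,0,0,0,0,0]]

```text
t: 25.55
tool_pos: [423.9, -100.8, 270.6]
tool_rot: [0.0, 0.597, 0.803, -0.002]
wrist_force: [-0.5, -0.0, -0.4]
opening: 59.8
```

Request:
servo_tool:
  targets:
    - [[6,-2,-4,0,0,0,0],[6,-2,-3,0,0,0,0],[6,0,0,0,0,0,0],[6,0,0,0,0,0,0]]

```text
t: 25.88
tool_pos: [379.9, -167.3, 272.4]
tool_rot: [0.002, 0.595, 0.803, -0.001]
wrist_force: [1.0, 0.0, 0.4]
opening: 60.1
```

```bash
python3 d.py 545.5 -101 200 16; python3 - <<'E'
from h import *
for n in('top','scene'):
    a=cams.snapshot(n);cv2.imwrite(f'pics/{n}13full.png',a);a=a[190:310,230:370]
    cv2.imwrite(f'pics/{n}13.png',cv2.resize(a,None,fx=5,fy=5,interpolation=2))
E
```

```text
t 25.88 dpos cm [16.56  6.63 -7.24] drot deg [ 0.3  0.1 -0.9] F [1.   0.04 0.37] op 60.1 q6 -0.73
```

View pics/scene13.png

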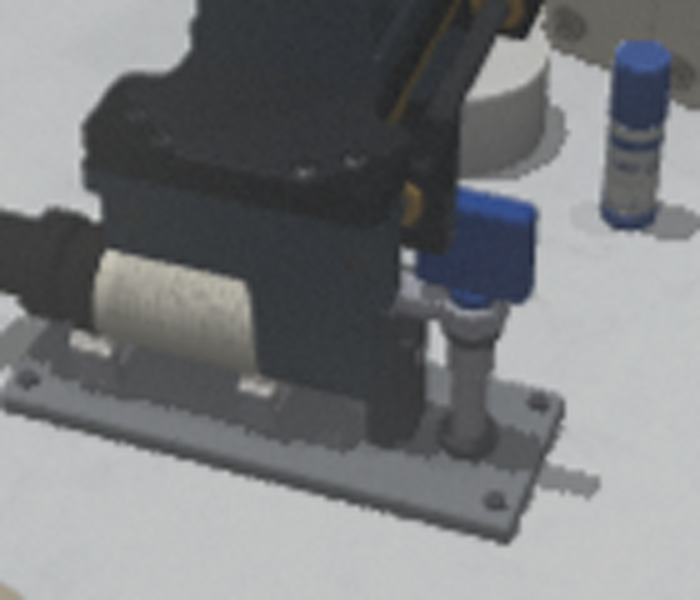

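View pics/top13.png

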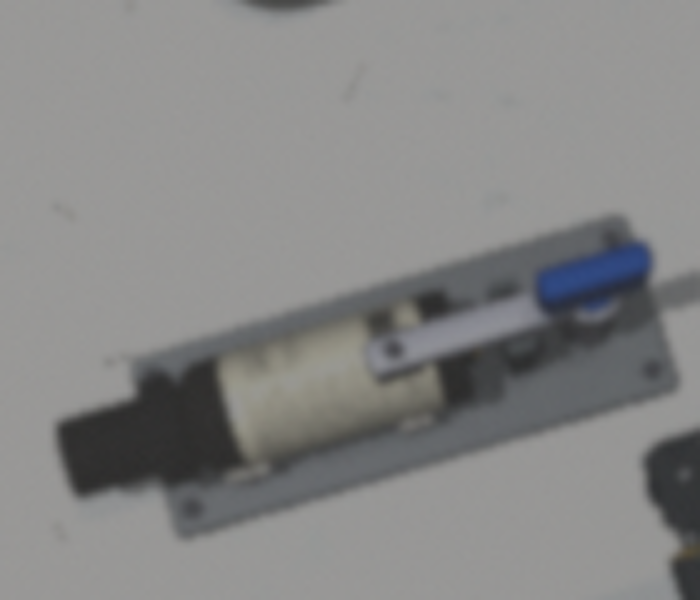

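Request:
servo_tool:
  targets:
    - [[6,0,-4,1,0,0,0],[6,0,-4,1,0,0,0],[6,0,-4,1,0,0,0],[6,0,-3,1,0,0,0],[6,0,0,0,0,0,0],[6,0,0,0,0,0,0]]

```text
t: 26.48
tool_pos: [386.2, -316.7, 311.9]
tool_rot: [0.0, 0.588, 0.809, 0.0]
wrist_force: [0.6, 0.1, -0.2]
opening: 60.2
```

```bash
python3 - <<'E'
from h import *
for n in('scene',):
    a=cams.snapshot(n);a=a[150:320,180:390]
    cv2.imwrite(f'pics/{n}14.png',cv2.resize(a,None,fx=3.5,fy=3.5,interpolation=2))
E
```

View pics/scene14.png

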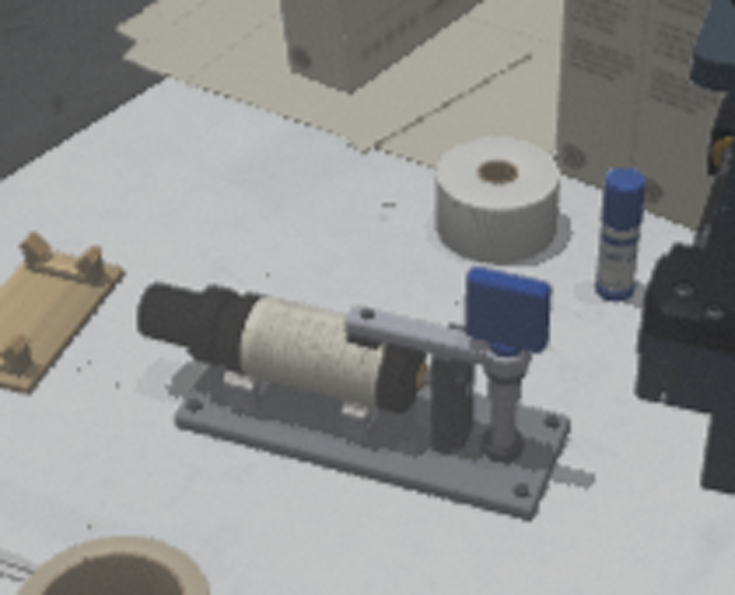

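View pics/top13full.png

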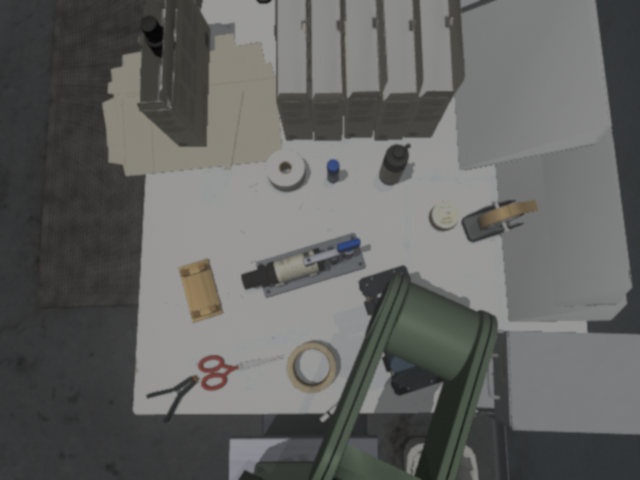

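```bash
python3 -c "
from plant import ticket
print(ticket.job_done())"
```

```text
the job is handed in; nothing more can be done
None
```

The bottle is clamped in the fixture with its base on the rubber buffer, and I handed the job in at about 26.5 s. The hand-in reported no verdict.

- **Bar aside:** I lifted the bar 21 mm by its wing, swung it about 1.18 rad and let it down.
- **Bottle on the buffer:** I laid the bottle in the saddles and slid it onto the buffer with about 8 N at the wrist for roughly 0.4 s. It slid back about 1 mm when I let go, so I pushed it again from the cap (about 9.4 N peak) and backed off slowly.
- **Bar down:** I swung the bar back, lowered it in small steps until the pad touched, and opened the gripper at a lift of about 9 mm.

**Last checks (pictures):**
- The bar lies between its lugs with the pad on the bottle.
- The bottle sits straight in both saddles, at the same pixels as after the cap push.
- The other things look unmoved in the overhead picture; the red tin was hidden by the arm there.
- The arm is clear of everything.

**What I could not confirm:**
- **Remaining buffer force:** it cannot be measured once the arm has let go. The slow back-off should leave it near the saddles' friction limit.
- **Pad force:** when the pad touched, the wrist read about +6 N for about 0.1 s before I eased off. With the spring's 8 to 9 N, the force on the bottle may have come close to the 15 N limit.

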